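# Clear the basket and restock the finishing caddy

### The job

Put the finishing supplies away: first take the metal basket off the caddy and hang it by its handle across both prongs of the stand. Then stand every tall bottle in the back row of the caddy, and only when all the bottles are in, stand every short tin in the front row, one item to a bay, upright and down on the bay's floor. Leave everything else on the bench alone.

Things in the scene. Friction and masses are not known exactly. Their poses are not given: they have to be found in the camera images.
- caddy: Fixed wooden caddy, 196 deep (x) by 258 wide (y); walls and dividers 30 high, 6 thick; floor 6 thick; a 48 high dark board along its back outside. Origin: centre of its underside; +x to the back, away from the robot; z up. Two rows of three bays, each 89 (x) by 78 (y) inside: centres at x = +0.0475 (back row) and -0.0475 m (front row), y = -0.084, 0, +0.084 m.
- stand: Fixed stand left of the caddy. Origin on the bench, z up. Steel post 20 thick at x = +0.085 m, 208 high, with crossbar; two round steel prongs 8 thick at y = -0.038 and +0.038 m point to -x, roughly to the robot. Prong centre lines level, 200 above the bench, from the post to x = -0.030, then turn up to x = -0.042, tops 226 above the bench.
- hook (a point): Where the middle of the basket's handle bar lies when it hangs: midway between the stand's prongs, 209 above the bench; axes as the stand's. The bar lies along y, across both prongs.
- basket_bar (a point): Middle of the basket's handle bar. Open metal box 100 (x) by 130 (y) by 55 high, 0.22 kg, with a rigid bow handle up from its two y ends: round bar 10 thick along y, straight for 104, centre line 135 above the underside (80 above the rim). z up. Starts level on top of the caddy's dividers, across its middle. Gripped at its middle, the bar has room for the prongs on both sides.
- bottle1_mid (a point): Centre (half-way up) of a tall bottle: 145 high, body 50 in diameter up to 105, narrow black cap above; about 0.25 kg. Stands upright; z along its axis. May be absent.
- bottle2_mid (a point): Centre (half-way up) of a tall bottle: 145 high, body 50 in diameter up to 105, narrow black cap above; about 0.25 kg. Stands upright; z along its axis. May be absent.
- bottle3_mid (a point): Centre (half-way up) of a tall bottle: 145 high, body 50 in diameter up to 105, narrow black cap above; about 0.25 kg. Stands upright; z along its axis. May be absent.
- tin1_mid (a point): Centre (half-way up) of a short round tin: 60 high, 56 in diameter, about 0.2 kg. Stands upright; z along its axis. May be absent.
- tin2_mid (a point): Centre (half-way up) of a short round tin: 60 high, 56 in diameter, about 0.2 kg. Stands upright; z along its axis. May be absent.
- tin3_mid (a point): Centre (half-way up) of a short round tin: 60 high, 56 in diameter, about 0.2 kg. Stands upright; z along its axis. May be absent.
- sanding_block: Bystander, to be left alone: cork sanding block, 65 x 110 x 28, lying on the bench.
- screwdriver: Bystander, to be left alone: screwdriver lying on the bench in front of the caddy, handle about 30 thick.
- offcut: Bystander, to be left alone: dark wood offcut, 60 x 100 x 30, lying left of and nearer than the caddy.
- tape_roll: Bystander, to be left alone: roll of paper tape, 90 across, 25 high, flat on the bench between the caddy and the stand.
Mind the look-alikes: they are no part of the job. What is shaped like the part that bears bottle2_mid but purple is not meant.

How it is judged (in metres and radians):
On the way, in this order (a step that is already met when the one before it is completed fails the run):
1. the basket hangs by its handle on both prongs of the stand, released, with no bottle or tin yet in the caddy (x of basket_bar in the frame of stand between -0.04 and 0.06 m and y of basket_bar in the frame of stand between -0.03 and 0.03 m and z of basket_bar in the frame of stand between 0.2 and 0.216 m and angle between basket_bar's own z axis and vertical below 0.35 rad and contact force between basket and stand above 0.5 N and contact force between the fingers and basket below 0.2 N and (x of bottle1_mid in the frame of caddy below -0.095 m or x of bottle1_mid in the frame of caddy above 0.1 m or y of bottle1_mid in the frame of caddy below -0.125 m or y of bottle1_mid in the frame of caddy above 0.125 m) and (x of bottle2_mid in the frame of caddy below -0.095 m or x of bottle2_mid in the frame of caddy above 0.1 m or y of bottle2_mid in the frame of caddy below -0.125 m or y of bottle2_mid in the frame of caddy above 0.125 m) and (x of bottle3_mid in the frame of caddy below -0.095 m or x of bottle3_mid in the frame of caddy above 0.1 m or y of bottle3_mid in the frame of caddy below -0.125 m or y of bottle3_mid in the frame of caddy above 0.125 m) and (x of tin1_mid in the frame of caddy below -0.095 m or x of tin1_mid in the frame of caddy above 0.1 m or y of tin1_mid in the frame of caddy below -0.125 m or y of tin1_mid in the frame of caddy above 0.125 m) and (x of tin2_mid in the frame of caddy below -0.095 m or x of tin2_mid in the frame of caddy above 0.1 m or y of tin2_mid in the frame of caddy below -0.125 m or y of tin2_mid in the frame of caddy above 0.125 m) and (x of tin3_mid in the frame of caddy below -0.095 m or x of tin3_mid in the frame of caddy above 0.1 m or y of tin3_mid in the frame of caddy below -0.125 m or y of tin3_mid in the frame of caddy above 0.125 m)), for 0.2 s.
2. every bottle stands in the back row, released, with no tin yet in or over the caddy (x of bottle1_mid in the frame of caddy between 0.02 and 0.085 m and y of bottle1_mid in the frame of caddy between -0.12 and 0.12 m and z of each of bottle1_mid, bottle2_mid, bottle3_mid in the frame of caddy below 0.0855 m and angle between each of bottle1_mid, bottle2_mid, bottle3_mid's own z axis and vertical below 0.12 rad and contact force between the fingers and bottle1 below 0.2 N and x of bottle2_mid in the frame of caddy between 0.02 and 0.085 m and y of bottle2_mid in the frame of caddy between -0.12 and 0.12 m and contact force between the fingers and bottle2 below 0.2 N and x of bottle3_mid in the frame of caddy between 0.02 and 0.085 m and y of bottle3_mid in the frame of caddy between -0.12 and 0.12 m and contact force between the fingers and bottle3 below 0.2 N and (x of tin1_mid in the frame of caddy below -0.095 m or x of tin1_mid in the frame of caddy above 0.1 m or y of tin1_mid in the frame of caddy below -0.125 m or y of tin1_mid in the frame of caddy above 0.125 m) and (x of tin2_mid in the frame of caddy below -0.095 m or x of tin2_mid in the frame of caddy above 0.1 m or y of tin2_mid in the frame of caddy below -0.125 m or y of tin2_mid in the frame of caddy above 0.125 m) and (x of tin3_mid in the frame of caddy below -0.095 m or x of tin3_mid in the frame of caddy above 0.1 m or y of tin3_mid in the frame of caddy below -0.125 m or y of tin3_mid in the frame of caddy above 0.125 m)), for 0.2 s.
3. every tin stands in the front row, released (x of tin1_mid in the frame of caddy between -0.085 and -0.02 m and y of tin1_mid in the frame of caddy between -0.12 and 0.12 m and z of each of tin1_mid, tin2_mid, tin3_mid in the frame of caddy below 0.043 m and angle between each of tin1_mid, tin2_mid, tin3_mid's own z axis and vertical below 0.12 rad and contact force between the fingers and tin1 below 0.2 N and x of tin2_mid in the frame of caddy between -0.085 and -0.02 m and y of tin2_mid in the frame of caddy between -0.12 and 0.12 m and contact force between the fingers and tin2 below 0.2 N and x of tin3_mid in the frame of caddy between -0.085 and -0.02 m and y of tin3_mid in the frame of caddy between -0.12 and 0.12 m and contact force between the fingers and tin3 below 0.2 N), for 0.2 s.
At the end, for the whole second after the job is handed in: Basket hangs by its bar on both prongs (bar middle within 30 mm sideways, at resting height within 9 mm, leaning under 0.35 rad); every bottle in a back-row bay and every tin in a front-row bay, within 7 mm of its floor, upright within 0.12 rad; all released, at rest (all of step 3 and x of basket_bar in the frame of stand between -0.04 and 0.06 m and y of basket_bar in the frame of stand between -0.03 and 0.03 m and z of basket_bar in the frame of stand between 0.2 and 0.216 m and angle between basket_bar's own z axis and vertical below 0.35 rad and contact force between basket and stand above 0.5 N and contact force between the fingers and basket below 0.2 N and linear speed of each of basket, bottle1, bottle2, bottle3, tin1, tin2, tin3 below 0.04 m/s and x of bottle1_mid in the frame of caddy between 0.02 and 0.085 m and y of bottle1_mid in the frame of caddy between -0.12 and 0.12 m and z of each of bottle1_mid, bottle2_mid, bottle3_mid in the frame of caddy below 0.0855 m and angle between each of bottle1_mid, bottle2_mid, bottle3_mid's own z axis and vertical below 0.12 rad and contact force between the fingers and bottle1 below 0.2 N and x of bottle2_mid in the frame of caddy between 0.02 and 0.085 m and y of bottle2_mid in the frame of caddy between -0.12 and 0.12 m and contact force between the fingers and bottle2 below 0.2 N and x of bottle3_mid in the frame of caddy between 0.02 and 0.085 m and y of bottle3_mid in the frame of caddy between -0.12 and 0.12 m and contact force between the fingers and bottle3 below 0.2 N); the robot touches nothing.
It fails at once if a bystander on the bench (sanding block, screwdriver, offcut, tape roll) is moved more than 50 mm (distance of any of sanding_block, screwdriver, offcut, tape_roll from where it was at the start of the episode above 0.05 m).
Of bottle1, bottle2, bottle3, tin1, tin2, tin3 only 5 to 6 are there at a start; the rules pass over those that are not, and their reading is None.
At some moment in a run one of tin1, tin2, tin3 may be knocked a few centimetres aside while the robot is not near it.
It also fails if it takes over 208 s, if anything falls off the work surface, if the arm or the gripper's body presses on something with over 40 N, if the wrist force passes 120 N, or if a joint passes its speed limit or range.

### The arm

A 6-joint arm with a two-finger parallel gripper is mounted at the origin on the work surface. World frame = base frame: x ahead of the robot, y to its left, z up, the work surface at z = 0. Lengths are in mm, angles in rad, forces in N, time in s.
With the tool pointing down it reaches from about 300 to 750 mm from the base axis. Payload 8.5 kg.
Tool frame: the origin (TCP) lies midway between the tips of the shut fingers; the grasp point (between the pads) lies robot.grip_point_offset behind it (robot.grip_point_offset is the distance from the TCP to the grasp point, in mm); z points along the fingers, y is the line along which they close (so a half turn about z gives the same grasp; the last joint's range is limited). The gripper opens to 88 mm and grips with 3 to 60 N. Pads are 18 mm wide; open, the fingers measure 123 mm over their backs; the gripper's body (75 mm by 187 mm) begins 45 mm behind the grasp point.
Start: joints at [1.034, 0.381, 1.297, -0, 1.464, -0.215], TCP at [173.942, 521.751, 238.748] pointing down, gripper open.
Joint ranges: [-3.11, 3.11], [-0.89, 2.33], [0.22, 2.48], [-1.42, 4.56], [0.17, 2.85], [-2.88, 2.88]. Speed limits (rad/s): [2.39, 2.39, 3.14, 3.14, 3.14, 3.14].

### API

Orientations are given as a unit quaternion [x, y, z, w].
In Python, from plant import robot gives the robot as it stands.
- The arm moves only by the shell command python3 -m inch 'ROWS' [OPENING] [FORCE]. ROWS is JSON, a list of rows, each an object with "translation": the shift along the tool's x, y, z in m, a list of three; "twist": the turn about the tool's z in degrees. In form: [{"translation": [x, y, z], "twist": twist}, ...]. A call has exactly 5 rows; each row is the pose to reach, as a shift and turn from the pose commanded when the call began, along the tool's axes at that moment; what a row does not reach only later rows make up. A row lasts 1/12 s, in which the tool goes at most 41.7 mm and 7.16 degrees, less where a joint would pass 70% of its speed; a pose out of reach is approached as far as the arm can. A call with a gripper value outside its range is refused whole. OPENING is the opening, from -1 (shut) to 1 (fully open), set as the call begins (- or left out, the last holds). The fingers move at their own pace and stop on an object; FORCE is the grip in N (left out, the last holds). Time passes only in rows, so rows that repeat a pose let the fingers close, or fill a call up. It gives the time, the measured TCP pose, the force, the opening and the grip force at its end, in the units of the state.
- robot.read_state(): the state, without advancing time (a new reading comes with each control period).
- robot.snapshot(name): name is "scene" or "top"; returns a dict with "pixels" (400x640x3 uint8, blue, green, red), "camera_matrix" (3x3 intrinsics, pixels), "eye" and "rotation" of the camera in the world. Camera axes: x right, y down, z forward; pixel columns grow to the right and rows downward; lengths in mm; the calibration is good to about 2 mm. A picture is of the moment at which its call begins. There is no depth.
- robot.job_done(): hands the job in; it is judged then, once.
The state is a dict: "time_s": time; "joints": joint angles; "dq": joint speeds; "joint_torque": joint torques, N m; "ee_pos": TCP position; "orientation": TCP orientation; "force": force on the tool from outside, world axes, zero at the start; "moment": the same for the moment, N m; "width": opening from 0.0 (shut) to 1.0 (fully open); "gripper_force": force on a finger pad.
Only numpy, scipy, OpenCV 4.12 (cv2) and the standard library are available. Lean on these libraries where they do the work, as an engineer would, in place of code of your own. Each camera call takes 0.05 s, during which the arm holds its last target. There are 200 camera calls.

## Working session

There is one attempt and no reset: what is moved stays moved. The work goes in short steps, Python scripts to look and compute and a shell command to move; the robot and the scene stay as the last step left them, time stands still between calls to the robot, and variables do not carry over. Pictures are saved under pics/ and viewed, at most 14 in all, crops included, and the job is handed in when it is done.

```bash
ls; mkdir -p pics
cat > h.py <<'E'
from plant import robot
import numpy as np, cv2
def snap(n):
    s=robot.snapshot(n); return s
def ray(s,u,v,z):
    K=np.array(s["camera_matrix"]);R=np.array(s["rotation"]);e=np.array(s["eye"])
    d=R@np.linalg.inv(K)@np.array([u,v,1.0]); return e+d*(z-e[2])/d[2]
def proj(s,p):
    K=np.array(s["camera_matrix"]);R=np.array(s["rotation"]);e=np.array(s["eye"])
    q=K@(R.T@(np.array(p)-e)); return q[:2]/q[2]
E
python3 - <<'E'
from h import *
for n in("scene","top"):
    s=snap(n); cv2.imwrite(f"pics/{n}0.png",s["pixels"]); print(n,s["eye"],s["camera_matrix"],s["rotation"]); np.save(f"{n}0.npy",s,allow_pickle=True)
print(robot.read_state(),robot.grip_point_offset)
E
```

```text
pics
scene [1600.73563026  261.38253874 1393.38745356] [[477.1857503    0.         327.32556742]
 [  0.         477.1857503  196.68250693]
 [  0.           0.           1.        ]] [ 0.57078059  0.74494187 -0.27064803 -0.2145245 ]
top [ 395.41164708   -4.73845287 1134.66979301] [[361.6943972    0.         319.11555546]
 [  0.         361.6943972  201.24556293]
 [  0.           0.           1.        ]] [ 0.71353793 -0.69510056  0.0656232  -0.05824449]
{'time_s': 0.1, 'joints': array([ 1.03369720e+00,  3.81102960e-01,  1.29812709e+00, -7.63260006e-06,
        1.46364352e+00, -2.15298934e-01]), 'dq': array([ 8.51800140e-05, -4.87269048e-04, -2.68560042e-03,  5.02277351e-04,
       -1.57697358e-03, -6.51031878e-04]), 'joint_torque': array([ 3.88911445e-03, -4.38648605e+01, -2.24912739e+01,  7.14671589e-02,
        3.42335610e-02, -6.97276664e-05]), 'ee_pos': array([173.82229472, 521.54370841, 238.23282981]), 'orientation': array([ 1.60206305e-01,  9.87083345e-01, -5.97061766e-04, -2.31767154e-04]), 'force': array([ 0.60712134,  0.02311254, -0.54646224]), 'moment': array([ 0.02946588, -0.01958294,  0.02214104]), 'gripper_force': 0.0, 'width': 0.9964536979175279} 18.700000000000003
```

View pics/scene0.png

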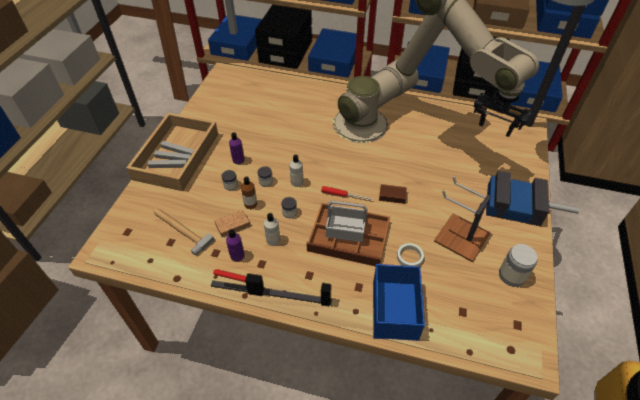

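View pics/top0.png

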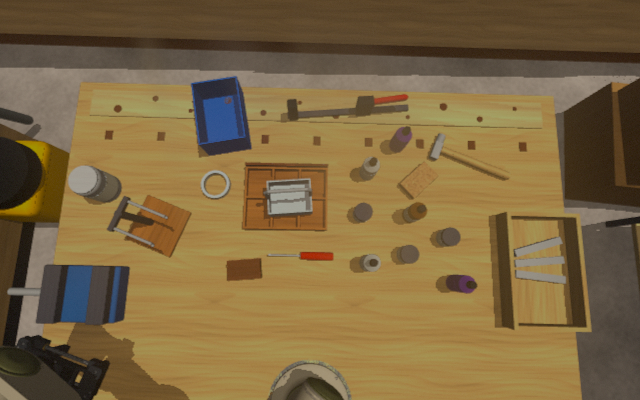

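```bash
sed -i '1i from scipy.spatial.transform import Rotation' h.py; sed -i 's/R=np.array(s\["rotation"\])/R=Rotation.from_quat(s["rotation"]).as_matrix()/' h.py
python3 - <<'E'
from h import *
for n in("scene","top"):
    s=np.load(f"{n}0.npy",allow_pickle=True).item()
    print(proj(s,[174,521,238]),proj(s,[0,0,0]), proj(s,[500,0,0]))
E
```

```text
[493.50941562 128.94445116] [359.66812157 123.1177162 ] [331.2418923  207.87111564]
[ 85.52640532 356.32849879] [309.09766895 403.78335656] [313.85912002 231.42949987]
```

Run:
```python
from h import *
s=np.load("top0.npy",allow_pickle=True).item()["pixels"];t=np.load("scene0.npy",allow_pickle=True).item()["pixels"]
a=cv2.resize(s[115:305,330:490],None,fx=2.4,fy=2.4,interpolation=cv2.INTER_CUBIC)
b=cv2.resize(t[120:270,200:330],None,fx=3.04,fy=3.04,interpolation=cv2.INTER_CUBIC)
cv2.imwrite("pics/c1.png",np.hstack([a,b[:456]])) 
a=cv2.resize(s[145:270,90:340],None,fx=3.2,fy=3.2,interpolation=cv2.INTER_CUBIC)
cv2.imwrite("pics/c2.png",a)
a=cv2.resize(t[160:280,300:560],None,fx=3,fy=3,interpolation=cv2.INTER_CUBIC)
cv2.imwrite("pics/c3.png",a)
```

```text
(no output)
```

View pics/c1.png

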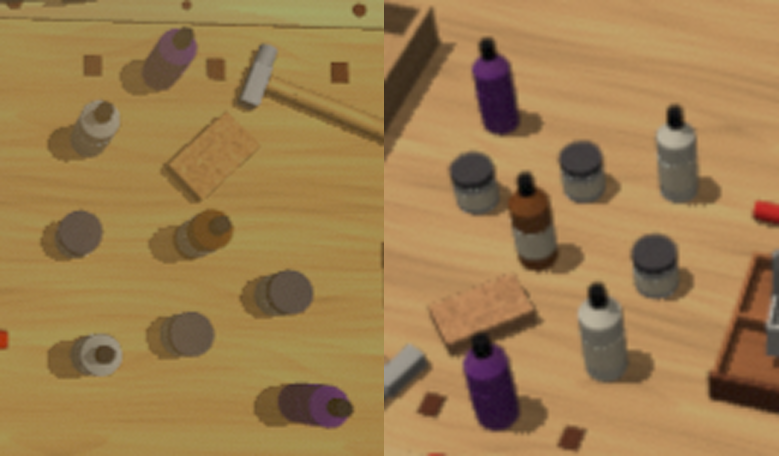

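View pics/c2.png

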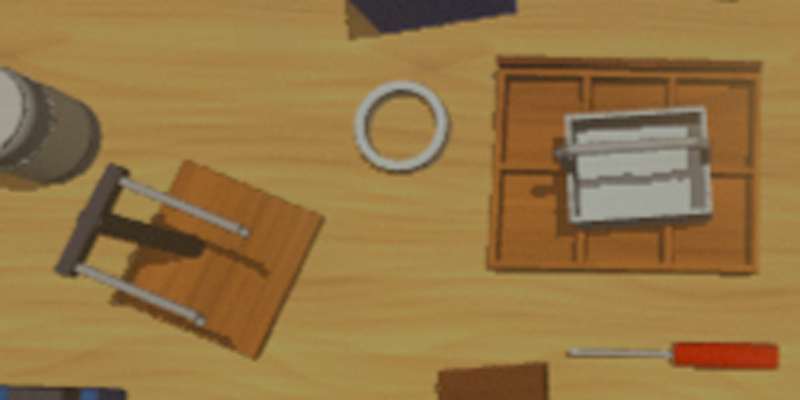

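View pics/c3.png

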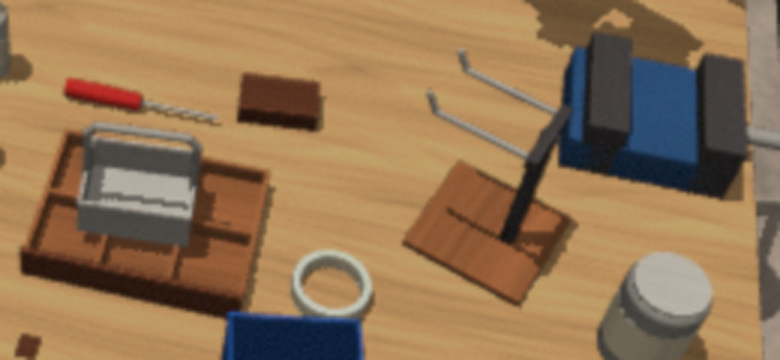

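Bottles in the top view: grey (370,168), grey (371,262), brown (415,211), all black-capped and not purple, so they are the ones meant. The purple ones at (402,138) and (462,284) are look-alikes. Tins: (363,212), (409,254), (450,237). The crops confirm this. The basket bar runs (265,193)-(311,189), and the prong tips are at (167,217) and (153,246).

```bash
cat >> h.py <<'E'
def dirr(s,u,v):
    a=ray(s,u,v,0)-np.array(s["eye"]); return a/np.linalg.norm(a)
def tri(s,p,t,q):
    A=np.zeros((3,3));b=np.zeros(3);L=[]
    for c,x in((s,p),(t,q)):
        d=dirr(c,*x);M=np.eye(3)-np.outer(d,d);A+=M;b+=M@np.array(c["eye"])
    X=np.linalg.solve(A,b); return X, np.linalg.norm(proj(s,X)-p)
def ld(n): return np.load(n+".npy",allow_pickle=True).item()
E
python3 - <<'E'
from h import *
np.set_printoptions(precision=1,suppress=True)
T,S=ld("top0"),ld("scene0")
c2=lambda x,y:np.array([x/3.2+90,y/3.2+145]); c3=lambda x,y:np.array([x/3+300,y/3+160])
ct=lambda x,y:np.array([x/2.4+330,y/2.4+115]); cs=lambda x,y:np.array([(x-384)/3.04+200,y/3.04+120])
print("bar");
L,R=tri(T,c2(560,153),S,c3(200,142)),tri(T,c2(708,142),S,c3(88,130));print(L,R)
print("tips");print(tri(T,c2(245,232),S,c3(433,97)),tri(T,c2(202,322),S,c3(462,56)))
print("tips z226",ray(T,*c2(245,232),226),ray(T,*c2(202,322),226))
print("prong root z200",ray(T,*c2(120,180),200),ray(T,*c2(78,268),200))
print("bottle caps")
for a,b in(((104,111),(597,288)),((220,226),(525,178)),((105,354),(675,110))):
    print(tri(T,ct(*a),S,cs(*b)), ray(T,*ct(*a),145))
print("tins lids")
for a,b in(((80,233),(655,250)),((190,334),(581,158)),((289,292),(474,165))):
    print(tri(T,ct(*a),S,cs(*b)), ray(T,*ct(*a),60))
print("caddy")
for p in((500,72),(760,72),(756,272),(490,272)): print(ray(T,*c2(*p),30))
q=robot.read_state()["orientation"];print(Rotation.from_quat(q).as_matrix())
E
```

```text
bar
(array([588.4, 140. , 153.4]), np.float64(1.0528565870378015)) (array([602.1,  13.4, 150.4]), np.float64(1.3182303243243416))
tips
(array([505.8, 379.6, 210.9]), np.float64(1.0802875003253554)) (array([433.7, 406. , 209.5]), np.float64(0.7088972503316304))
tips z226 [504.5 370.7 226. ] [433.4 397.  226. ]
prong root z200 [547.5 486.9 200. ] [475. 512. 200.]
bottle caps
(array([ 692.2, -164.3,  138.6]), np.float64(0.2277299645429871)) [ 690.5 -163.9  145. ]
(array([ 557.7, -300.4,  136.6]), np.float64(0.12903627425471165)) [ 556.4 -298.3  145. ]
(array([ 406.7, -164.2,  140.4]), np.float64(0.46582214486977597)) [ 406.9 -164.7  145. ]
tins lids
(array([ 557.2, -146.5,   53.3]), np.float64(0.5686124147518051)) [ 556.6 -147.3   60. ]
(array([ 434.8, -284.2,   50.3]), np.float64(0.49869606934049243)) [ 434.7 -283.2   60. ]
(array([ 489.4, -406. ,   59.1]), np.float64(0.5832922331863211)) [ 489.5 -407.4   60. ]
caddy
[692.8 218.   30. ]
[700.1 -37.6  30. ]
[502.6 -37.9  30. ]
[495.9 215.7  30. ]
[[-0.9  0.3 -0. ]
 [ 0.3  0.9 -0. ]
 [ 0.  -0.  -1. ]]
```

```bash
cat >> h.py <<'E'
def go(x,y,z,ang=None,sym=True):
    "print shift in tool axes (m), for TCP target mm and tool-y world angle deg"
    st=robot.read_state();R=Rotation.from_quat(st["orientation"]).as_matrix();p=st["ee_pos"]
    a=np.degrees(np.arctan2(R[1,1],R[0,1])); tw=0 if ang is None else a-ang
    if sym: tw=(tw+90)%180-90
    print("t=%.1f"%st["time_s"],"tcp",p.round(1),"yang %.1f"%a,"tilt %.3f"%R[2,2],"F",np.round(st["force"],1),"w %.2f gf %.1f"%(st["width"],st["gripper_force"]),"j6 %.2f"%st["joints"][5])
    print("  shift",(R.T@(np.array([x,y,z])-p)/1000).round(4),"twist %.1f"%tw)
E
python3 - <<'E'
from h import *
np.set_printoptions(precision=1,suppress=True)
T=ld("top0");c2=lambda x,y:np.array([x/3.2+90,y/3.2+145])
for z in(165,171):print(ray(T,*c2(560,153),z),ray(T,*c2(708,142),z))
# basket rim corners z 85
for p in((565,115),(705,106),(712,214),(575,226)):print(ray(T,*c2(*p),85))
go(594,77,300,6)
E
```

```text
[586.7 135.5 165. ] [599.8   9.6 165. ]
[585.5 134.6 171. ] [598.5   9.5 171. ]
[638.6 144.3  85. ]
[650.8  14.6  85. ]
[549.4   5.2  85. ]
[535.  129.9  85. ]
t=0.1 tcp [173.8 521.5 238.2] yang 71.6 tilt -1.000 F [ 0.6  0.  -0.5] w 1.00 gf 0.0 j6 -0.22
  shift [-0.5 -0.3 -0.1] twist 65.6
```

```bash
python3 -m inch '[{"translation":[0,0,-0.03],"twist":7},{"translation":[0,0,-0.06],"twist":14},{"translation":[0,0,-0.08],"twist":21},{"translation":[0,0,-0.08],"twist":28},{"translation":[0,0,-0.08],"twist":35}]' 1
python3 -m inch '[{"translation":[0,0,0],"twist":7},{"translation":[0,0,0],"twist":14},{"translation":[0,0,0],"twist":21},{"translation":[0,0,0],"twist":28},{"translation":[0,0,0],"twist":31}]'
python3 -c "
from h import *
go(593,73,318,5.6)"
```

```text
time_s: 0.52
ee_pos: [174.0, 521.9, 319.7]
orientation: [0.452, 0.892, 0.001, 0.0]
force: [0.9, -0.4, -0.6]
width: 1.003
gripper_force: 0.0
time_s: 0.93
ee_pos: [173.9, 521.6, 318.3]
orientation: [0.674, 0.738, -0.0, 0.0]
force: [-0.7, 0.6, -0.1]
width: 1.002
gripper_force: 0.0
t=0.9 tcp [173.9 521.6 318.3] yang 5.2 tilt -1.000 F [-0.7  0.6 -0.1] w 1.00 gf 0.0 j6 0.94
  shift [-0.4847  0.3767  0.0005] twist -0.4
```

```bash
python3 -m inch '[{"translation":[-0.015,0.012,0],"twist":0},{"translation":[-0.04,0.031,0],"twist":0},{"translation":[-0.07,0.054,0],"twist":0},{"translation":[-0.1,0.078,0],"twist":0},{"translation":[-0.13,0.101,0],"twist":0}]' >/dev/null
python3 -m inch '[{"translation":[-0.03,0.023,0],"twist":0},{"translation":[-0.06,0.047,0],"twist":0},{"translation":[-0.09,0.07,0],"twist":0},{"translation":[-0.12,0.093,0],"twist":0},{"translation":[-0.15,0.117,0],"twist":0}]' >/dev/null
python3 -m inch '[{"translation":[-0.03,0.023,0],"twist":0},{"translation":[-0.06,0.047,0],"twist":0},{"translation":[-0.09,0.07,0],"twist":0},{"translation":[-0.12,0.093,0],"twist":0},{"translation":[-0.145,0.112,0],"twist":0}]' >/dev/null
python3 -m inch '[{"translation":[-0.025,0.02,0],"twist":0},{"translation":[-0.045,0.035,0],"twist":0},{"translation":[-0.055,0.043,0],"twist":0},{"translation":[-0.06,0.047,0],"twist":0},{"translation":[-0.06,0.047,0],"twist":0}]'
python3 -c "
from h import *
go(593,73,147,5.6)"
```

```text
time_s: 2.6
ee_pos: [596.4, 75.3, 318.2]
orientation: [0.672, 0.74, -0.0, -0.0]
force: [0.7, -1.0, -1.4]
width: 0.999
gripper_force: 0.0
t=2.6 tcp [596.4  75.3 318.2] yang 5.5 tilt -1.000 F [ 0.7 -1.  -1.4] w 1.00 gf 0.0 j6 -0.17
  shift [-0.002  -0.0035  0.1712] twist -0.1
```

```bash
python3 -m inch '[{"translation":[-0.002,-0.003,0.02],"twist":0},{"translation":[-0.002,-0.003,0.045],"twist":0},{"translation":[-0.002,-0.003,0.07],"twist":0},{"translation":[-0.002,-0.003,0.095],"twist":0},{"translation":[-0.002,-0.003,0.115],"twist":0}]' >/dev/null
python3 -m inch '[{"translation":[0,0,0.018],"twist":0},{"translation":[0,0,0.034],"twist":0},{"translation":[0,0,0.047],"twist":0},{"translation":[0,0,0.055],"twist":0},{"translation":[0,0,0.055],"twist":0}]'
python3 -m inch '[{"translation":[0,0,0],"twist":0},{"translation":[0,0,0],"twist":0},{"translation":[0,0,0],"twist":0},{"translation":[0,0,0],"twist":0},{"translation":[0,0,0],"twist":0}]' -1 25
python3 -m inch '[{"translation":[0,0,0],"twist":0},{"translation":[0,0,0],"twist":0},{"translation":[0,0,0],"twist":0},{"translation":[0,0,0],"twist":0},{"translation":[0,0,0],"twist":0}]' -1 25
```

```text
time_s: 3.43
ee_pos: [592.2, 74.5, 147.7]
orientation: [0.671, 0.741, -0.001, -0.001]
force: [0.4, 0.0, -0.4]
width: 0.996
gripper_force: 0.0
time_s: 3.85
ee_pos: [593.5, 73.3, 149.2]
orientation: [0.672, 0.741, 0.0, 0.0]
force: [-1.1, -0.2, 0.1]
width: 0.644
gripper_force: 0.0
time_s: 4.27
ee_pos: [593.4, 73.3, 148.7]
orientation: [0.672, 0.741, -0.0, -0.0]
force: [0.2, -0.9, -0.1]
width: 0.265
gripper_force: 0.0
```

```bash
python3 -m inch '[{"translation":[0,0,-0.005],"twist":0},{"translation":[0,0,-0.012],"twist":0},{"translation":[0,0,-0.02],"twist":0},{"translation":[0,0,-0.03],"twist":0},{"translation":[0,0,-0.04],"twist":0}]'
python3 -c "
from h import *
for n in('top','scene'):
  s=snap(n); np.save(n+'1.npy',s,allow_pickle=True)
a=cv2.resize(ld('top1')['pixels'][140:260,220:380],None,fx=2.5,fy=2.5)
b=cv2.resize(ld('scene1')['pixels'][140:260,280:440],None,fx=2.5,fy=2.5)
cv2.imwrite('pics/g1.png',np.hstack([a,b]))"
```

```text
time_s: 4.68
ee_pos: [593.4, 73.3, 189.9]
orientation: [0.672, 0.741, 0.0, 0.0]
force: [0.0, 0.9, -2.0]
width: 0.105
gripper_force: 25.0
```

View pics/g1.png

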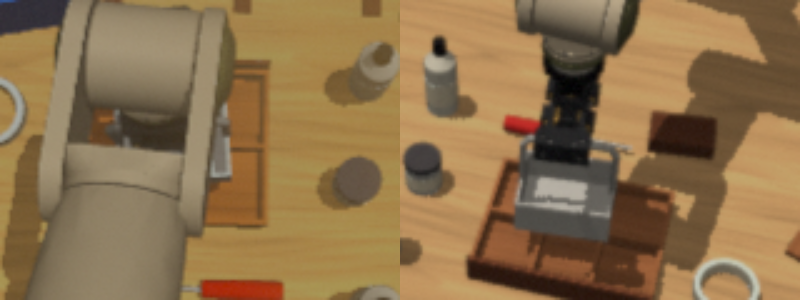

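The basket is gripped, but the fingers finished closing during the lift, so I'll set it down and grip it again at a known depth.

```bash
python3 -m inch '[{"translation":[0,0,0.008],"twist":0},{"translation":[0,0,0.018],"twist":0},{"translation":[0,0,0.026],"twist":0},{"translation":[0,0,0.03],"twist":0},{"translation":[0,0,0.03],"twist":0}]'
python3 -m inch '[{"translation":[0,0,0.001],"twist":0},{"translation":[0,0,0.002],"twist":0},{"translation":[0,0,0.003],"twist":0},{"translation":[0,0,0.004],"twist":0},{"translation":[0,0,0.005],"twist":0}]'
python3 -m inch '[{"translation":[0,0,0],"twist":0},{"translation":[0,0,0],"twist":0},{"translation":[0,0,0],"twist":0},{"translation":[0,0,0.003],"twist":0},{"translation":[0,0,0.007],"twist":0}]' -0.4
python3 -m inch '[{"translation":[0,0,0],"twist":0},{"translation":[0,0,0],"twist":0},{"translation":[0,0,0],"twist":0},{"translation":[0,0,0],"twist":0},{"translation":[0,0,0],"twist":0}]' -1 25
python3 -m inch '[{"translation":[0,0,0],"twist":0},{"translation":[0,0,0],"twist":0},{"translation":[0,0,0],"twist":0},{"translation":[0,0,0],"twist":0},{"translation":[0,0,0],"twist":0}]' -1 25
python3 -m inch '[{"translation":[0,0,-0.01],"twist":0},{"translation":[0,0,-0.025],"twist":0},{"translation":[0,0,-0.04],"twist":0},{"translation":[0,0,-0.06],"twist":0},{"translation":[0,0,-0.08],"twist":0}]'
python3 -c "
from h import *
c=np.array([484,424]);u=np.array([.347,.937]);p=c-150*u
go(p[0],p[1],225,69.7)"
```

```text
time_s: 5.2
ee_pos: [595.1, 73.5, 159.7]
orientation: [0.672, 0.741, 0.002, 0.002]
force: [3.3, 0.9, 10.2]
width: 0.104
gripper_force: 25.0
time_s: 5.62
ee_pos: [595.7, 73.5, 158.6]
orientation: [0.672, 0.741, 0.003, 0.004]
force: [-4.1, 0.8, 33.6]
width: 0.101
gripper_force: 25.0
time_s: 6.03
ee_pos: [593.3, 73.3, 145.9]
orientation: [0.672, 0.741, -0.0, -0.0]
force: [-0.6, 0.1, -0.8]
width: 0.3
gripper_force: 0.0
time_s: 6.45
ee_pos: [593.3, 73.3, 146.6]
orientation: [0.672, 0.741, -0.0, -0.0]
force: [0.5, 0.2, -1.5]
width: 0.097
gripper_force: 24.7
time_s: 6.87
ee_pos: [593.3, 73.3, 146.7]
orientation: [0.672, 0.741, -0.0, -0.0]
force: [-0.2, 0.5, -2.0]
width: 0.095
gripper_force: 24.8
time_s: 7.28
ee_pos: [593.2, 73.3, 228.2]
orientation: [0.672, 0.741, -0.0, -0.0]
force: [0.6, -0.1, -1.8]
width: 0.094
gripper_force: 24.8
t=7.3 tcp [593.2  73.3 228.2] yang 5.6 tilt -1.000 F [ 0.6 -0.1 -1.8] w 0.09 gf 24.8 j6 -0.17
  shift [ 0.2248 -0.1401  0.0032] twist -64.1
```

```bash
python3 -m inch '[{"translation":[0.015,-0.01,0],"twist":-4},{"translation":[0.04,-0.025,0],"twist":-10},{"translation":[0.065,-0.04,0],"twist":-16},{"translation":[0.09,-0.056,0],"twist":-22},{"translation":[0.115,-0.072,0],"twist":-28}]' >/dev/null
python3 -m inch '[{"translation":[0,0,0],"twist":-7},{"translation":[0,0,0],"twist":-14},{"translation":[0,0,0],"twist":-21},{"translation":[0,0,0],"twist":-28},{"translation":[0,0,0],"twist":-36}]' 
python3 -c "
from h import *
c=np.array([484,424]);u=np.array([.347,.937]);p=c-150*u
go(p[0],p[1],225,69.7)"
```

```text
time_s: 8.12
ee_pos: [510.6, 180.9, 227.7]
orientation: [0.182, 0.983, 0.0, 0.0]
force: [-0.7, 0.3, -2.4]
width: 0.095
gripper_force: 24.9
t=8.1 tcp [510.6 180.9 227.7] yang 69.1 tilt -1.000 F [-0.7  0.3 -2.4] w 0.10 gf 24.9 j6 -1.08
  shift [0.1101 0.0678 0.0026] twist -0.6
```

```bash
python3 -m inch '[{"translation":[0.015,0.009,0],"twist":-0.6},{"translation":[0.04,0.025,0],"twist":-0.6},{"translation":[0.07,0.043,0],"twist":-0.6},{"translation":[0.095,0.06,0],"twist":-0.6},{"translation":[0.11,0.068,0],"twist":-0.6}]' >/dev/null
python3 -m inch '[{"translation":[0,0,0],"twist":0},{"translation":[0,0,0],"twist":0},{"translation":[0,0,0],"twist":0},{"translation":[0,0,0],"twist":0},{"translation":[0,0,0],"twist":0}]' 
python3 -c "
from h import *
go(484,424,225,69.7)
for n in('top','scene'):
  s=snap(n); np.save(n+'2.npy',s,allow_pickle=True)
a=cv2.resize(ld('top2')['pixels'][140:300,80:240],None,fx=2.5,fy=2.5)
b=cv2.resize(ld('scene2')['pixels'][140:300,380:540],None,fx=2.5,fy=2.5)
cv2.imwrite('pics/g2.png',np.hstack([a,b]))"
```

```text
time_s: 8.95
ee_pos: [433.4, 283.3, 226.8]
orientation: [0.18, 0.984, -0.0, 0.0]
force: [-0.7, -0.6, -1.1]
width: 0.096
gripper_force: 24.9
t=8.9 tcp [433.4 283.3 226.8] yang 69.2 tilt -1.000 F [-0.7 -0.6 -1.1] w 0.10 gf 24.9 j6 -0.86
  shift [0.0025 0.1495 0.0018] twist -0.5
```

View pics/g2.png

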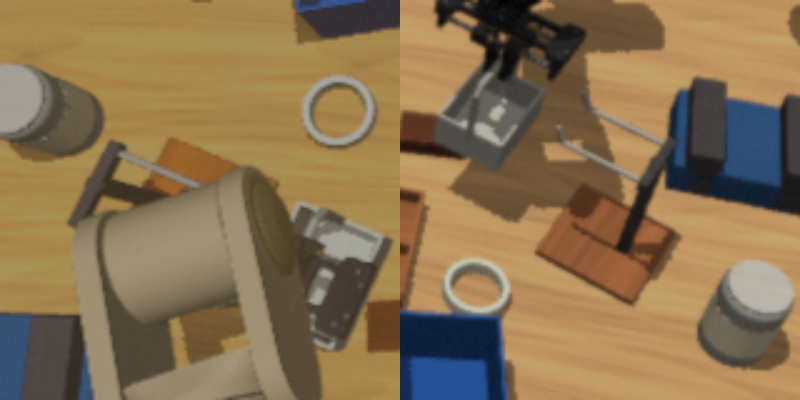

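```bash
python3 -m inch '[{"translation":[0.002,0.01,0],"twist":-0.5},{"translation":[0.002,0.025,0],"twist":-0.5},{"translation":[0.002,0.04,0],"twist":-0.5},{"translation":[0.002,0.058,0],"twist":-0.5},{"translation":[0.002,0.075,0],"twist":-0.5}]'
python3 -m inch '[{"translation":[0,0.018,0],"twist":0},{"translation":[0,0.035,0],"twist":0},{"translation":[0,0.05,0],"twist":0},{"translation":[0,0.062,0],"twist":0},{"translation":[0,0.07,0],"twist":0}]'
python3 -m inch '[{"translation":[0,0,0.005],"twist":0},{"translation":[0,0,0.012],"twist":0},{"translation":[0,0,0.019],"twist":0},{"translation":[0,0,0.025],"twist":0},{"translation":[0,0,0.028],"twist":0}]'
python3 -c "
from h import *
go(484,424,190,69.7)
for n in('top','scene'):
  s=snap(n); np.save(n+'2.npy',s,allow_pickle=True)
b=cv2.resize(ld('scene2')['pixels'][110:270,400:560],None,fx=3.5,fy=3.5)
cv2.imwrite('pics/g3.png',b)"
```

```text
time_s: 9.47
ee_pos: [457.8, 356.2, 226.7]
orientation: [0.175, 0.985, 0.0, -0.0]
force: [-0.5, -0.6, -2.1]
width: 0.097
gripper_force: 24.9
time_s: 9.88
ee_pos: [481.7, 422.2, 226.2]
orientation: [0.175, 0.985, 0.0, -0.0]
force: [-0.4, 0.1, -2.5]
width: 0.099
gripper_force: 24.9
time_s: 10.3
ee_pos: [481.2, 420.0, 197.5]
orientation: [0.175, 0.984, -0.001, -0.001]
force: [0.2, 0.4, -0.9]
width: 0.097
gripper_force: 24.9
t=10.3 tcp [481.2 420.  197.5] yang 69.8 tilt -1.000 F [ 0.2  0.4 -0.9] w 0.10 gf 24.9 j6 -0.69
  shift [-0.0013  0.0048  0.0075] twist 0.1
```

View pics/g3.png

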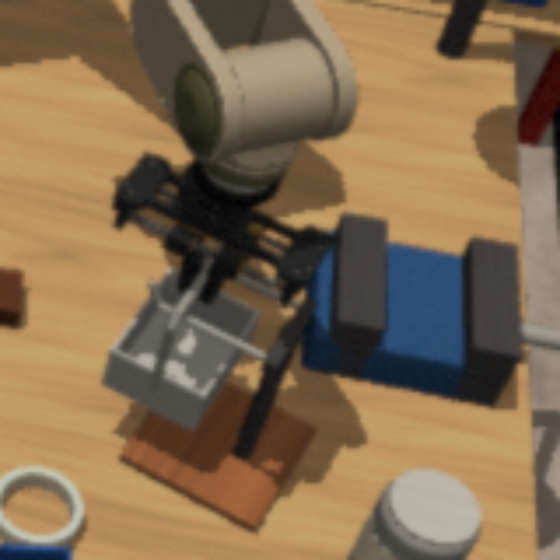

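```bash
python3 -m inch '[{"translation":[0,0.001,0.001],"twist":0},{"translation":[0,0.002,0.002],"twist":0},{"translation":[0,0.002,0.003],"twist":0},{"translation":[0,0.002,0.004],"twist":0},{"translation":[0,0.002,0.005],"twist":0}]'
python3 -m inch '[{"translation":[0,0,0.001],"twist":0},{"translation":[0,0,0.002],"twist":0},{"translation":[0,0,0.003],"twist":0},{"translation":[0,0,0.003],"twist":0},{"translation":[0,0,0.003],"twist":0}]'
```

```text
time_s: 10.82
ee_pos: [482.2, 422.5, 193.8]
orientation: [0.175, 0.985, 0.0, 0.0]
force: [0.0, 0.3, -1.3]
width: 0.098
gripper_force: 24.9
time_s: 11.23
ee_pos: [482.2, 422.5, 190.7]
orientation: [0.175, 0.985, -0.0, -0.0]
force: [-0.3, 0.2, -2.2]
width: 0.097
gripper_force: 24.9
```

```bash
python3 -m inch '[{"translation":[0,0,0.001],"twist":0},{"translation":[0,0,0.002],"twist":0},{"translation":[0,0,0.003],"twist":0},{"translation":[0,0,0.003],"twist":0},{"translation":[0,0,0.003],"twist":0}]'
python3 -m inch '[{"translation":[0,0,0.001],"twist":0},{"translation":[0,0,0.002],"twist":0},{"translation":[0,0,0.002],"twist":0},{"translation":[0,0,0.002],"twist":0},{"translation":[0,0,0.002],"twist":0}]'
```

```text
time_s: 11.65
ee_pos: [482.3, 422.6, 189.3]
orientation: [0.175, 0.985, 0.001, 0.001]
force: [-2.4, -2.2, 6.7]
width: 0.094
gripper_force: 24.1
time_s: 12.07
ee_pos: [482.5, 422.7, 189.0]
orientation: [0.175, 0.985, 0.001, 0.002]
force: [-5.5, -4.2, 15.2]
width: 0.094
gripper_force: 23.4
```

```bash
python3 -m inch '[{"translation":[0,0,-0.001],"twist":0},{"translation":[0,0,-0.001],"twist":0},{"translation":[0,0,-0.001],"twist":0},{"translation":[0,0,-0.001],"twist":0},{"translation":[0,0,-0.001],"twist":0}]' -0.2
python3 -m inch '[{"translation":[0,0,-0.01],"twist":0},{"translation":[0,0,-0.03],"twist":0},{"translation":[0,0,-0.055],"twist":0},{"translation":[0,0,-0.08],"twist":0},{"translation":[0,0,-0.11],"twist":0}]'
python3 -m inch '[{"translation":[0.03,-0.02,0],"twist":0},{"translation":[0.06,-0.045,0],"twist":0},{"translation":[0.09,-0.07,0],"twist":0},{"translation":[0.12,-0.095,0],"twist":0},{"translation":[0.14,-0.11,0],"twist":0}]' 1
python3 -c "
from h import *
go(593,-80,300,5)
for n in('top','scene'):
  s=snap(n); np.save(n+'3.npy',s,allow_pickle=True)
a=cv2.resize(ld('top3')['pixels'][140:300,80:240],None,fx=2.5,fy=2.5)
b=cv2.resize(ld('scene3')['pixels'][140:300,400:560],None,fx=2.5,fy=2.5)
cv2.imwrite('pics/g4.png',np.hstack([a,b]))"
```

```text
time_s: 12.48
ee_pos: [482.2, 422.5, 186.4]
orientation: [0.175, 0.985, -0.0, -0.0]
force: [0.3, 0.3, -0.1]
width: 0.398
gripper_force: 0.0
time_s: 12.9
ee_pos: [481.8, 422.3, 297.8]
orientation: [0.175, 0.985, -0.0, -0.001]
force: [0.3, 0.1, 0.2]
width: 0.401
gripper_force: 0.0
time_s: 13.32
ee_pos: [309.9, 366.4, 297.7]
orientation: [0.175, 0.985, 0.0, 0.0]
force: [0.4, 0.6, -0.1]
width: 0.755
gripper_force: 0.0
t=13.3 tcp [309.9 366.4 297.7] yang 69.9 tilt -1.000 F [ 0.4  0.6 -0.1] w 0.76 gf 0.0 j6 -0.60
  shift [-0.4195 -0.3216 -0.0024] twist 64.9
```

View pics/g4.png

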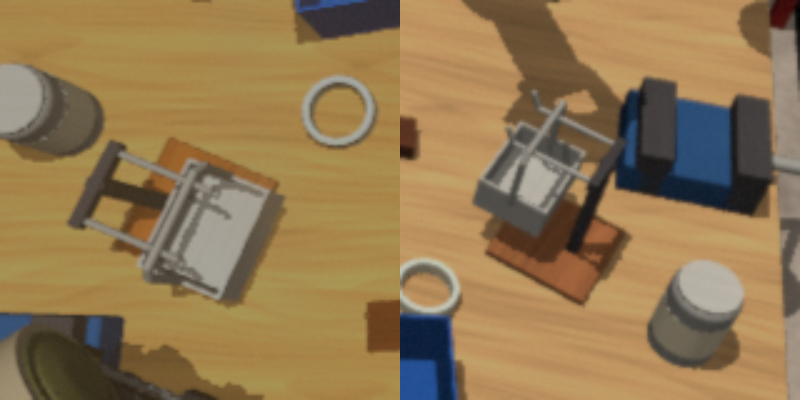

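Top view (left) and scene view (right): the basket hangs from both prongs with the box below it. Next are the bottles. I'll turn the tool y axis to world x.

```bash
python3 -m inch '[{"translation":[0,0,0],"twist":7},{"translation":[0,0,0],"twist":14},{"translation":[0,0,0],"twist":21},{"translation":[0,0,0],"twist":28},{"translation":[0,0,0],"twist":35}]' 1 20 >/dev/null
python3 -m inch '[{"translation":[0,0,0],"twist":7},{"translation":[0,0,0],"twist":14},{"translation":[0,0,0],"twist":21},{"translation":[0,0,0],"twist":28},{"translation":[0,0,0],"twist":35}]' >/dev/null
python3 -m inch '[{"translation":[-0.015,0.01,0],"twist":0},{"translation":[-0.043,0.03,0],"twist":0},{"translation":[-0.075,0.05,0],"twist":0},{"translation":[-0.105,0.075,0],"twist":0},{"translation":[-0.14,0.1,0],"twist":0}]' >/dev/null
python3 -c "
from h import *
np.set_printoptions(precision=4,suppress=True)
go(690.5,-164,200,0)
T=snap('top'); np.save('top4.npy',T,allow_pickle=True)
t=T['pixels']; cv2.imwrite('pics/top4.png',t)
D=ray(ld('top0'),183/2.4+330,38/2.4+115,145);print(D)
"
```

```text
t=14.7 tcp [413.3 227.1 297.3] yang -0.1 tilt -1.000 F [ 0.4  0.5 -0.1] w 1.00 gf 0.0 j6 0.25
  shift [-0.3905  0.278   0.0975] twist -0.1
[ 784.2139 -259.2428  145.    ]
```

```bash
python3 -m inch '[{"translation":[-0.02,0.015,0],"twist":0},{"translation":[-0.05,0.035,0],"twist":0},{"translation":[-0.08,0.055,0],"twist":0},{"translation":[-0.11,0.077,0],"twist":0},{"translation":[-0.14,0.1,0],"twist":0}]' >/dev/null
python3 -m inch '[{"translation":[-0.03,0.022,0.01],"twist":0},{"translation":[-0.06,0.043,0.02],"twist":0},{"translation":[-0.09,0.065,0.03],"twist":0},{"translation":[-0.12,0.086,0.04],"twist":0},{"translation":[-0.15,0.107,0.05],"twist":0}]' >/dev/null
python3 -m inch '[{"translation":[-0.03,0.022,0.01],"twist":0},{"translation":[-0.06,0.043,0.02],"twist":0},{"translation":[-0.08,0.057,0.03],"twist":0},{"translation":[-0.095,0.068,0.04],"twist":0},{"translation":[-0.1,0.071,0.046],"twist":0}]' 
python3 -m inch '[{"translation":[0,0,0],"twist":0},{"translation":[0,0,0],"twist":0},{"translation":[0,0,0],"twist":0},{"translation":[0,0,0],"twist":0},{"translation":[0,0,0],"twist":0}]' >/dev/null
python3 -c "
from h import *
np.set_printoptions(precision=4,suppress=True)
go(690.5,-164,86,0)
T=snap('scene'); np.save('s5.npy',T,allow_pickle=True)
cv2.imwrite('pics/s5.png',cv2.resize(T['pixels'][120:280,180:400],None,fx=3,fy=3))
"
```

```text
time_s: 15.97
ee_pos: [689.6, -165.6, 198.4]
orientation: [0.709, 0.705, -0.0, -0.001]
force: [0.3, 0.7, -0.2]
width: 1.002
gripper_force: 0.0
t=16.4 tcp [ 688.4 -161.6  202. ] yang -0.1 tilt -1.000 F [-0.5 -0.4 -1. ] w 1.00 gf 0.0 j6 -0.40
  shift [-0.0023  0.002   0.116 ] twist -0.1
```

View pics/s5.png

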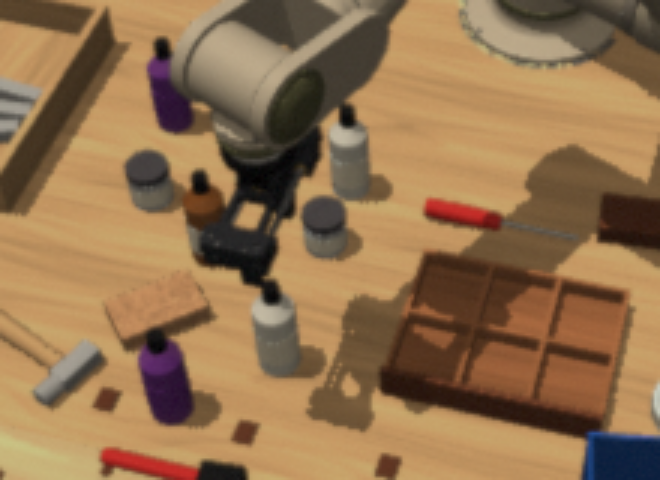

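```bash
python3 -c "
from h import *
np.set_printoptions(precision=1,suppress=True)
S=ld('s5')
for p in((425,253),(630,290)):
  print(ray(S,p[0]/3+180,p[1]/3+120,30))
print(proj(S,[688,-162,202]),proj(S,[690.5,-164,145]),270/3+180,284/3+120)
"
python3 -m inch '[{"translation":[-0.002,0.002,0.015],"twist":0},{"translation":[-0.002,0.002,0.035],"twist":0},{"translation":[-0.002,0.002,0.055],"twist":0},{"translation":[-0.002,0.002,0.075],"twist":0},{"translation":[-0.002,0.002,0.09],"twist":0}]'
python3 -m inch '[{"translation":[0,0,0.007],"twist":0},{"translation":[0,0,0.014],"twist":0},{"translation":[0,0,0.02],"twist":0},{"translation":[0,0,0.026],"twist":0},{"translation":[0,0,0.026],"twist":0}]'
python3 -m inch '[{"translation":[0,0,0],"twist":0},{"translation":[0,0,0],"twist":0},{"translation":[0,0,0],"twist":0},{"translation":[0,0,0],"twist":0},{"translation":[0,0,0],"twist":0}]' -1 20
python3 -m inch '[{"translation":[0,0,0],"twist":0},{"translation":[0,0,0],"twist":0},{"translation":[0,0,0],"twist":0},{"translation":[0,0,0],"twist":0},{"translation":[0,0,0],"twist":0}]'
```

```text
[516.8 -32.8  30. ]
[507.  221.7  30. ]
[269.4 201.8] [270.  213.1] 270.0 214.66666666666669
time_s: 16.85
ee_pos: [690.0, -164.0, 109.5]
orientation: [0.708, 0.706, -0.0, -0.001]
force: [0.8, 0.0, -0.6]
width: 0.998
gripper_force: 0.0
time_s: 17.27
ee_pos: [690.2, -164.4, 84.1]
orientation: [0.708, 0.706, -0.0, -0.0]
force: [-0.5, 0.4, 0.7]
width: 1.002
gripper_force: 0.0
time_s: 17.68
ee_pos: [690.6, -164.6, 85.1]
orientation: [0.708, 0.706, 0.0, 0.0]
force: [1.7, -0.0, 1.5]
width: 0.644
gripper_force: 0.6
time_s: 18.1
ee_pos: [690.7, -164.6, 85.1]
orientation: [0.708, 0.706, 0.0, 0.0]
force: [2.2, -1.4, 2.1]
width: 0.563
gripper_force: 19.9
```

```bash
python3 -m inch '[{"translation":[0,0,-0.01],"twist":0},{"translation":[0,0,-0.025],"twist":0},{"translation":[0,0,-0.045],"twist":0},{"translation":[0,0,-0.065],"twist":0},{"translation":[0,0,-0.08],"twist":0}]'
python3 -c "
from h import *
T=snap('top'); np.save('top6.npy',T,allow_pickle=True)
cv2.imwrite('pics/t6.png',cv2.resize(T['pixels'][155:240,235:335],None,fx=6,fy=6,interpolation=cv2.INTER_CUBIC))
"
```

```text
time_s: 18.52
ee_pos: [690.1, -164.5, 166.3]
orientation: [0.708, 0.706, -0.0, -0.0]
force: [-0.8, -0.5, -3.0]
width: 0.566
gripper_force: 19.8
```

View pics/t6.png

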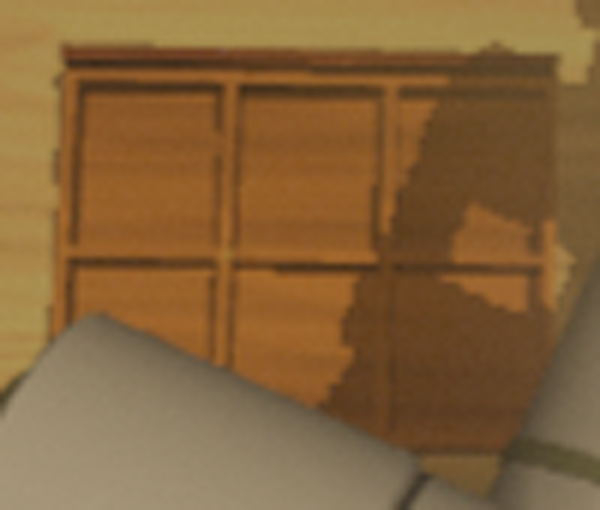

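```bash
python3 -c "
from h import *
np.set_printoptions(precision=1,suppress=True)
T=ld('top6')
P=[ray(T,x/6+235,y/6+155,30)[:2] for x,y in((68,254),(226,257),(388,262),(548,266),(72,78),(232,80),(390,84))]
print(*P)
A=[(0,126),(0,42),(0,-42),(0,-126),(95,126),(95,42),(95,-42)]
# rigid fit
A=np.array(A,float);P=np.array(P);a=A-A.mean(0);p=P-P.mean(0)
th=np.arctan2((a[:,0]*p[:,1]-a[:,1]*p[:,0]).sum(),(a*p).sum());R=np.array([[np.cos(th),-np.sin(th)],[np.sin(th),np.cos(th)]])
c=P.mean(0)-R@A.mean(0);print('c',c,'yaw',np.degrees(th),'res',P-(A@R.T+c))
for x in(47.5,-47.5):
  for y in(84,0,-84): print((x,y),R@[x,y]+c)
go(*(R@[47.5,84]+c),166,0)
"
```

```text
[597.5 212. ] [598.1 130.5] [597.8  46.7] [598.  -36.1] [691.3 215.6] [692.6 131.8] [692.8  48.9]
c [597.7  88.7] yaw 0.43948155262160604 res [[ 0.7 -2.7]
 [ 0.7 -0.3]
 [-0.2 -0. ]
 [-0.7  1.2]
 [-0.5  0.1]
 [ 0.2  0.3]
 [-0.3  1.5]]
(47.5, 84) [644.6 173.1]
(47.5, 0) [645.2  89.1]
(47.5, -84) [645.9   5.1]
(-47.5, 84) [549.6 172.4]
(-47.5, 0) [550.2  88.4]
(-47.5, -84) [550.9   4.4]
t=18.6 tcp [ 691.  -164.8  169.5] yang -0.2 tilt -1.000 F [ 0.9 -0.2  0.6] w 0.56 gf 19.8 j6 -0.40
  shift [ 0.3 -0.   0. ] twist -0.2
```

```bash
python3 -m inch '[{"translation":[0.015,-0.002,0],"twist":0},{"translation":[0.04,-0.006,0],"twist":0},{"translation":[0.07,-0.01,0],"twist":0},{"translation":[0.1,-0.014,0],"twist":0},{"translation":[0.13,-0.018,0],"twist":0}]' >/dev/null
python3 -m inch '[{"translation":[0.03,-0.004,0],"twist":0},{"translation":[0.06,-0.008,0],"twist":0},{"translation":[0.09,-0.012,0],"twist":0},{"translation":[0.12,-0.016,0],"twist":0},{"translation":[0.145,-0.02,0],"twist":0}]' >/dev/null
python3 -m inch '[{"translation":[0.02,-0.003,0],"twist":0},{"translation":[0.038,-0.005,0],"twist":0},{"translation":[0.05,-0.007,0],"twist":0},{"translation":[0.058,-0.008,0],"twist":0},{"translation":[0.063,-0.008,0],"twist":0}]' >/dev/null
python3 -m inch '[{"translation":[0,0,0],"twist":0},{"translation":[0,0,0],"twist":0},{"translation":[0,0,0.01],"twist":0},{"translation":[0,0,0.025],"twist":0},{"translation":[0,0,0.04],"twist":0}]' 
python3 -c "
from h import *
go(644.6,173.1,91,0)"
```

```text
time_s: 20.23
ee_pos: [645.7, 172.6, 123.8]
orientation: [0.709, 0.706, 0.0, 0.0]
force: [-0.7, 0.4, -3.7]
width: 0.563
gripper_force: 19.8
t=20.2 tcp [645.7 172.6 123.8] yang -0.2 tilt -1.000 F [-0.7  0.4 -3.7] w 0.56 gf 19.8 j6 0.09
  shift [ 0.0005 -0.0011  0.0328] twist -0.2
```

```bash
python3 -m inch '[{"translation":[0,0,0.008],"twist":0},{"translation":[0,0,0.016],"twist":0},{"translation":[0,0,0.023],"twist":0},{"translation":[0,0,0.028],"twist":0},{"translation":[0,0,0.03],"twist":0}]' 
python3 -m inch '[{"translation":[0,0,0.001],"twist":0},{"translation":[0,0,0.002],"twist":0},{"translation":[0,0,0.003],"twist":0},{"translation":[0,0,0.003],"twist":0},{"translation":[0,0,0.003],"twist":0}]'
```

```text
time_s: 20.65
ee_pos: [645.4, 173.5, 94.1]
orientation: [0.708, 0.706, -0.0, -0.0]
force: [-0.7, 0.1, -2.8]
width: 0.565
gripper_force: 19.8
time_s: 21.07
ee_pos: [645.6, 173.7, 92.0]
orientation: [0.708, 0.706, 0.0, 0.0]
force: [0.5, -0.7, -2.5]
width: 0.567
gripper_force: 19.8
```

```bash
python3 -m inch '[{"translation":[0,0,0.001],"twist":0},{"translation":[0,0,0.002],"twist":0},{"translation":[0,0,0.002],"twist":0},{"translation":[0,0,0.002],"twist":0},{"translation":[0,0,0.002],"twist":0}]' 
python3 -m inch '[{"translation":[0,0,0],"twist":0},{"translation":[0,0,0],"twist":0},{"translation":[0,0,0],"twist":0},{"translation":[0,0,0],"twist":0},{"translation":[0,0,0],"twist":0}]' 0.9
python3 -m inch '[{"translation":[0,0,-0.01],"twist":0},{"translation":[0,0,-0.03],"twist":0},{"translation":[0,0,-0.055],"twist":0},{"translation":[0,0,-0.08],"twist":0},{"translation":[0,0,-0.11],"twist":0}]' 
python3 -m inch '[{"translation":[-0.03,-0.006,0],"twist":0},{"translation":[-0.06,-0.012,0],"twist":0},{"translation":[-0.09,-0.018,0],"twist":0},{"translation":[-0.12,-0.024,0],"twist":0},{"translation":[-0.16,-0.03,0],"twist":0}]' >/dev/null
python3 -m inch '[{"translation":[-0.03,-0.006,0],"twist":0},{"translation":[-0.06,-0.012,0],"twist":0},{"translation":[-0.09,-0.018,0],"twist":0},{"translation":[-0.12,-0.024,0],"twist":0},{"translation":[-0.16,-0.03,0],"twist":0}]' >/dev/null
python3 -m inch '[{"translation":[-0.03,-0.006,0],"twist":0},{"translation":[-0.06,-0.012,0],"twist":0},{"translation":[-0.09,-0.018,0],"twist":0},{"translation":[-0.12,-0.024,0],"twist":0},{"translation":[-0.15,-0.029,0],"twist":0}]' >/dev/null
python3 -m inch '[{"translation":[0,0,0],"twist":0},{"translation":[0,0,0],"twist":0},{"translation":[0,0,0],"twist":0},{"translation":[0,0,0],"twist":0},{"translation":[0,0,0],"twist":0}]'
python3 -c "
from h import *
go(556.4,-298.3,86,0)"
```

```text
time_s: 21.48
ee_pos: [645.9, 173.7, 90.9]
orientation: [0.708, 0.706, 0.001, 0.001]
force: [-1.6, 0.1, 5.8]
width: 0.563
gripper_force: 19.7
time_s: 21.9
ee_pos: [645.4, 173.6, 89.5]
orientation: [0.708, 0.706, -0.0, -0.0]
force: [0.4, -0.9, 0.1]
width: 0.915
gripper_force: 0.0
time_s: 22.32
ee_pos: [645.0, 173.6, 200.9]
orientation: [0.708, 0.706, -0.001, -0.0]
force: [0.2, -0.2, 0.1]
width: 0.952
gripper_force: 0.0
time_s: 23.98
ee_pos: [555.4, -294.9, 200.1]
orientation: [0.708, 0.707, 0.0, 0.0]
force: [0.5, 0.2, 0.0]
width: 0.95
gripper_force: 0.0
t=24.0 tcp [ 555.4 -294.9  200.1] yang -0.1 tilt -1.000 F [0.5 0.2 0. ] w 0.95 gf 0.0 j6 -0.67
  shift [-0.0034  0.001   0.1141] twist -0.1
```

```bash
python3 -m inch '[{"translation":[-0.003,0.001,0.015],"twist":0},{"translation":[-0.003,0.001,0.035],"twist":0},{"translation":[-0.003,0.001,0.055],"twist":0},{"translation":[-0.003,0.001,0.075],"twist":0},{"translation":[-0.003,0.001,0.09],"twist":0}]' >/dev/null
python3 -m inch '[{"translation":[0,0,0.007],"twist":0},{"translation":[0,0,0.014],"twist":0},{"translation":[0,0,0.02],"twist":0},{"translation":[0,0,0.024],"twist":0},{"translation":[0,0,0.024],"twist":0}]'
python3 -m inch '[{"translation":[0,0,0],"twist":0},{"translation":[0,0,0],"twist":0},{"translation":[0,0,0],"twist":0},{"translation":[0,0,0],"twist":0},{"translation":[0,0,0],"twist":0}]' -1 20
python3 -m inch '[{"translation":[0,0,0],"twist":0},{"translation":[0,0,0],"twist":0},{"translation":[0,0,0],"twist":0},{"translation":[0,0,0],"twist":0},{"translation":[0,0,0],"twist":0}]'
python3 -m inch '[{"translation":[0,0,-0.01],"twist":0},{"translation":[0,0,-0.025],"twist":0},{"translation":[0,0,-0.045],"twist":0},{"translation":[0,0,-0.065],"twist":0},{"translation":[0,0,-0.08],"twist":0}]'
python3 -c "
from h import *
go(645.2,89.1,170,0)"
```

```text
time_s: 24.82
ee_pos: [556.0, -299.0, 85.5]
orientation: [0.708, 0.706, -0.0, -0.0]
force: [-0.2, -0.1, -1.3]
width: 0.95
gripper_force: 0.0
time_s: 25.23
ee_pos: [556.3, -299.3, 86.2]
orientation: [0.708, 0.706, 0.0, 0.001]
force: [1.6, 0.1, 0.6]
width: 0.599
gripper_force: 0.5
time_s: 25.65
ee_pos: [556.3, -299.3, 86.1]
orientation: [0.708, 0.706, 0.0, 0.0]
force: [2.3, 0.8, 2.9]
width: 0.563
gripper_force: 19.8
time_s: 26.07
ee_pos: [555.6, -299.0, 167.2]
orientation: [0.708, 0.706, -0.0, -0.0]
force: [-0.0, -0.5, -2.4]
width: 0.565
gripper_force: 19.8
t=26.1 tcp [ 555.6 -299.   167.2] yang -0.2 tilt -1.000 F [-0.  -0.5 -2.4] w 0.57 gf 19.8 j6 -0.68
  shift [ 0.3884  0.0884 -0.0028] twist -0.2
```

```bash
python3 -m inch '[{"translation":[0.015,0.003,0],"twist":0},{"translation":[0.045,0.01,0],"twist":0},{"translation":[0.075,0.017,0],"twist":0},{"translation":[0.105,0.024,0],"twist":0},{"translation":[0.14,0.032,0],"twist":0}]' >/dev/null
python3 -m inch '[{"translation":[0.035,0.008,0],"twist":0},{"translation":[0.07,0.016,0],"twist":0},{"translation":[0.105,0.024,0],"twist":0},{"translation":[0.135,0.031,0],"twist":0},{"translation":[0.165,0.037,0],"twist":0}]' >/dev/null
python3 -m inch '[{"translation":[0.025,0.006,0],"twist":0},{"translation":[0.045,0.011,0],"twist":0},{"translation":[0.062,0.015,0],"twist":0},{"translation":[0.075,0.018,0],"twist":0},{"translation":[0.082,0.019,0],"twist":0}]' >/dev/null
python3 -m inch '[{"translation":[0,0,0],"twist":0},{"translation":[0,0,0],"twist":0},{"translation":[0,0,0.01],"twist":0},{"translation":[0,0,0.025],"twist":0},{"translation":[0,0,0.042],"twist":0}]' >/dev/null
python3 -m inch '[{"translation":[0,0,0.008],"twist":0},{"translation":[0,0,0.016],"twist":0},{"translation":[0,0,0.023],"twist":0},{"translation":[0,0,0.028],"twist":0},{"translation":[0,0,0.03],"twist":0}]' 
python3 -c "
from h import *
go(645.2,89.1,92,0)"
```

```text
time_s: 28.15
ee_pos: [645.1, 87.4, 93.2]
orientation: [0.708, 0.706, -0.0, -0.0]
force: [-0.5, -0.7, -3.2]
width: 0.564
gripper_force: 19.8
t=28.1 tcp [645.1  87.4  93.2] yang -0.2 tilt -1.000 F [-0.5 -0.7 -3.2] w 0.56 gf 19.8 j6 -0.04
  shift [0.0017 0.0001 0.0012] twist -0.2
```

```bash
python3 -m inch '[{"translation":[0,0,0.001],"twist":0},{"translation":[0,0,0.002],"twist":0},{"translation":[0,0,0.002],"twist":0},{"translation":[0,0,0.003],"twist":0},{"translation":[0,0,0.003],"twist":0}]' 
python3 -m inch '[{"translation":[0,0,0],"twist":0},{"translation":[0,0,0],"twist":0},{"translation":[0,0,0],"twist":0},{"translation":[0,0,0],"twist":0},{"translation":[0,0,0],"twist":0}]' 0.9
python3 -m inch '[{"translation":[0,0,-0.01],"twist":0},{"translation":[0,0,-0.03],"twist":0},{"translation":[0,0,-0.055],"twist":0},{"translation":[0,0,-0.08],"twist":0},{"translation":[0,0,-0.11],"twist":0}]' >/dev/null
python3 -m inch '[{"translation":[-0.025,-0.024,0],"twist":0},{"translation":[-0.05,-0.048,0],"twist":0},{"translation":[-0.075,-0.071,0],"twist":0},{"translation":[-0.1,-0.095,0],"twist":0},{"translation":[-0.13,-0.123,0],"twist":0}]' >/dev/null
python3 -m inch '[{"translation":[-0.025,-0.024,0],"twist":0},{"translation":[-0.05,-0.048,0],"twist":0},{"translation":[-0.075,-0.071,0],"twist":0},{"translation":[-0.1,-0.095,0],"twist":0},{"translation":[-0.122,-0.115,0],"twist":0}]' >/dev/null
python3 -m inch '[{"translation":[0,0,0],"twist":0},{"translation":[0,0,0],"twist":0},{"translation":[0,0,0],"twist":0},{"translation":[0,0,0],"twist":0},{"translation":[0,0,0],"twist":0}]'
python3 -c "
from h import *
go(406.9,-164.7,86,0)"
```

```text
time_s: 28.57
ee_pos: [645.7, 87.7, 92.0]
orientation: [0.708, 0.706, 0.001, 0.001]
force: [0.1, -0.2, 3.6]
width: 0.565
gripper_force: 19.6
time_s: 28.98
ee_pos: [645.2, 87.6, 90.6]
orientation: [0.708, 0.706, -0.0, -0.0]
force: [0.6, -0.1, 0.4]
width: 0.917
gripper_force: 0.0
time_s: 30.65
ee_pos: [407.0, -162.9, 200.8]
orientation: [0.708, 0.707, 0.0, 0.0]
force: [-0.2, 0.0, -0.3]
width: 0.95
gripper_force: 0.0
t=30.6 tcp [ 407.  -162.9  200.8] yang -0.1 tilt -1.000 F [-0.2  0.  -0.3] w 0.95 gf 0.0 j6 -0.65
  shift [-1.800e-03 -1.000e-04  1.148e-01] twist -0.1
```

```bash
python3 -m inch '[{"translation":[-0.002,0,0.015],"twist":0},{"translation":[-0.002,0,0.035],"twist":0},{"translation":[-0.002,0,0.055],"twist":0},{"translation":[-0.002,0,0.075],"twist":0},{"translation":[-0.002,0,0.09],"twist":0}]' >/dev/null
python3 -m inch '[{"translation":[0,0,0.007],"twist":0},{"translation":[0,0,0.014],"twist":0},{"translation":[0,0,0.02],"twist":0},{"translation":[0,0,0.024],"twist":0},{"translation":[0,0,0.024],"twist":0}]'
python3 -m inch '[{"translation":[0,0,0],"twist":0},{"translation":[0,0,0],"twist":0},{"translation":[0,0,0],"twist":0},{"translation":[0,0,0],"twist":0},{"translation":[0,0,0],"twist":0}]' -1 20
python3 -m inch '[{"translation":[0,0,0],"twist":0},{"translation":[0,0,0],"twist":0},{"translation":[0,0,0],"twist":0},{"translation":[0,0,0],"twist":0},{"translation":[0,0,0],"twist":0}]'
python3 -m inch '[{"translation":[0,0,-0.01],"twist":0},{"translation":[0,0,-0.025],"twist":0},{"translation":[0,0,-0.045],"twist":0},{"translation":[0,0,-0.065],"twist":0},{"translation":[0,0,-0.08],"twist":0}]'
python3 -c "
from h import *
go(645.9,5.1,170,0)"
```

```text
time_s: 31.48
ee_pos: [406.5, -165.5, 86.5]
orientation: [0.708, 0.706, -0.0, -0.0]
force: [-0.7, 0.4, 0.0]
width: 0.951
gripper_force: 0.0
time_s: 31.9
ee_pos: [406.5, -165.7, 87.0]
orientation: [0.708, 0.706, 0.0, 0.0]
force: [0.7, 0.5, 1.1]
width: 0.593
gripper_force: 0.8
time_s: 32.32
ee_pos: [406.6, -165.8, 86.9]
orientation: [0.708, 0.706, 0.0, 0.0]
force: [0.6, 1.0, 2.6]
width: 0.562
gripper_force: 20.0
time_s: 32.73
ee_pos: [406.1, -165.4, 167.6]
orientation: [0.708, 0.706, -0.0, -0.0]
force: [0.2, 0.2, -2.2]
width: 0.565
gripper_force: 20.0
t=32.7 tcp [ 406.1 -165.4  167.6] yang -0.2 tilt -1.000 F [ 0.2  0.2 -2.2] w 0.56 gf 20.0 j6 -0.65
  shift [ 0.1712  0.2393 -0.0025] twist -0.2
```

```bash
python3 -m inch '[{"translation":[0.01,0.013,0],"twist":0},{"translation":[0.025,0.035,0],"twist":0},{"translation":[0.042,0.06,0],"twist":0},{"translation":[0.06,0.085,0],"twist":0},{"translation":[0.08,0.112,0],"twist":0}]' >/dev/null
python3 -m inch '[{"translation":[0.02,0.028,0],"twist":0},{"translation":[0.04,0.056,0],"twist":0},{"translation":[0.058,0.08,0],"twist":0},{"translation":[0.073,0.102,0],"twist":0},{"translation":[0.083,0.116,0],"twist":0}]' >/dev/null
python3 -m inch '[{"translation":[0.004,0.006,0],"twist":0},{"translation":[0.007,0.01,0],"twist":0},{"translation":[0.008,0.011,0.01],"twist":0},{"translation":[0.008,0.011,0.025],"twist":0},{"translation":[0.008,0.011,0.042],"twist":0}]' >/dev/null
python3 -m inch '[{"translation":[0,0,0.008],"twist":0},{"translation":[0,0,0.016],"twist":0},{"translation":[0,0,0.023],"twist":0},{"translation":[0,0,0.028],"twist":0},{"translation":[0,0,0.03],"twist":0}]' 
python3 -c "
from h import *
go(645.9,5.1,92,0)"
```

```text
time_s: 34.4
ee_pos: [645.8, 4.5, 94.2]
orientation: [0.708, 0.706, -0.0, -0.0]
force: [-0.1, 0.1, -2.7]
width: 0.559
gripper_force: 20.0
t=34.4 tcp [645.8   4.5  94.2] yang -0.2 tilt -1.000 F [-0.1  0.1 -2.7] w 0.56 gf 20.0 j6 -0.17
  shift [0.0006 0.0001 0.0022] twist -0.2
```

```bash
python3 -m inch '[{"translation":[0,0,0.001],"twist":0},{"translation":[0,0,0.002],"twist":0},{"translation":[0,0,0.003],"twist":0},{"translation":[0,0,0.004],"twist":0},{"translation":[0,0,0.004],"twist":0}]' 
python3 -m inch '[{"translation":[0,0,0],"twist":0},{"translation":[0,0,0],"twist":0},{"translation":[0,0,0],"twist":0},{"translation":[0,0,0],"twist":0},{"translation":[0,0,0],"twist":0}]' 0.9
python3 -m inch '[{"translation":[0,0,-0.01],"twist":0},{"translation":[0,0,-0.03],"twist":0},{"translation":[0,0,-0.055],"twist":0},{"translation":[0,0,-0.08],"twist":0},{"translation":[0,0,-0.11],"twist":0}]' >/dev/null
python3 -m inch '[{"translation":[0,-0.025,0],"twist":0},{"translation":[0,-0.06,0],"twist":0},{"translation":[0,-0.1,0],"twist":0},{"translation":[0,-0.14,0],"twist":0},{"translation":[0,-0.18,0],"twist":0}]' >/dev/null
python3 -m inch '[{"translation":[0,-0.025,0],"twist":7},{"translation":[0,-0.05,0],"twist":14},{"translation":[0,-0.07,0],"twist":21},{"translation":[0,-0.09,0],"twist":28},{"translation":[0,-0.1,0],"twist":35}]' >/dev/null
python3 -m inch '[{"translation":[0,0,0],"twist":7},{"translation":[0,0,0],"twist":14},{"translation":[0,0,0],"twist":21},{"translation":[0,0,0],"twist":28},{"translation":[0,0,0],"twist":35}]' >/dev/null
python3 -m inch '[{"translation":[0,0,0],"twist":7},{"translation":[0,0,0],"twist":14},{"translation":[0,0,0],"twist":20},{"translation":[0,0,0],"twist":20},{"translation":[0,0,0],"twist":20}]' 
python3 -c "
from h import *
go(500,0,200,-90)
T=snap('top');np.save('top7.npy',T,allow_pickle=True)
cv2.imwrite('pics/t7.png',cv2.resize(T['pixels'][130:310,220:480],None,fx=3,fy=3,interpolation=cv2.INTER_CUBIC))"
```

```text
time_s: 34.82
ee_pos: [646.6, 4.5, 92.7]
orientation: [0.708, 0.706, 0.001, 0.001]
force: [-1.5, -0.7, 7.6]
width: 0.558
gripper_force: 20.0
time_s: 35.23
ee_pos: [646.0, 4.6, 90.7]
orientation: [0.708, 0.706, -0.0, -0.0]
force: [0.7, -0.4, -0.3]
width: 0.913
gripper_force: 0.0
time_s: 37.32
ee_pos: [366.0, 5.4, 201.3]
orientation: [1.0, 0.0, 0.0, 0.0]
force: [-0.3, 0.1, 0.9]
width: 0.948
gripper_force: 0.0
t=37.3 tcp [366.    5.4 201.3] yang -90.0 tilt -1.000 F [-0.3  0.1  0.9] w 0.95 gf 0.0 j6 1.26
  shift [0.134  0.0055 0.0014] twist 0.0
```

View pics/t7.png

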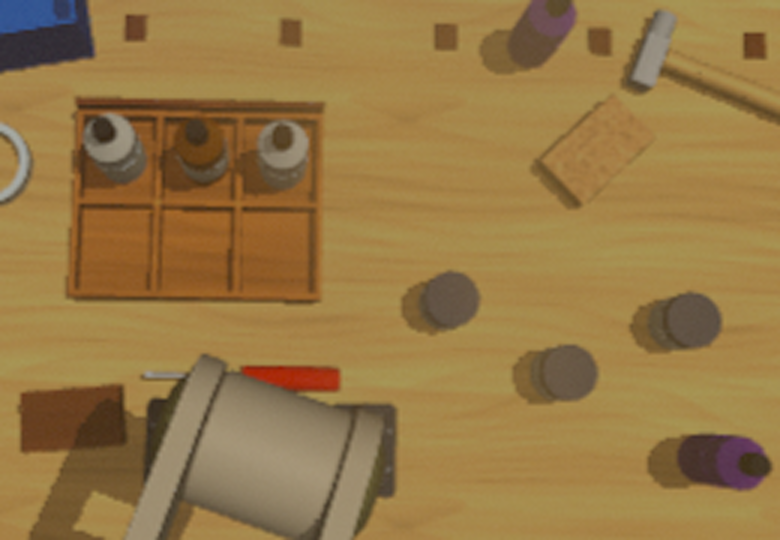

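Bottles: caps at crop (105,130), (196,132), (283,135), all upright in the back bays. Tin 1 has been knocked from px (363,212) to about (370,230). The other two tins are unmoved.

```bash
python3 -c "
from h import *
T=ld('top7')
for p in((450,299),(568,372),(692,320)): print(ray(T,p[0]/3+220,p[1]/3+130,60))
g=ray(T,450/3+220,299/3+130,60); go(g[0],g[1],130,-90)"
```

```text
[ 504.11754636 -167.41958603   60.        ]
[ 435.22846257 -283.70218924   60.        ]
[ 489.54881978 -408.17935287   60.        ]
t=37.4 tcp [366.    5.5 201.1] yang -90.0 tilt -1.000 F [-0.6  0.  -0.4] w 0.95 gf 0.0 j6 1.26
  shift [0.138  0.1729 0.0713] twist 0.0
```

```bash
python3 -m inch '[{"translation":[0.015,0.02,0],"twist":0},{"translation":[0.04,0.05,0],"twist":0},{"translation":[0.062,0.077,0],"twist":0},{"translation":[0.083,0.104,0],"twist":0},{"translation":[0.105,0.131,0.02],"twist":0}]' 1 >/dev/null
python3 -m inch '[{"translation":[0.018,0.022,0.02],"twist":0},{"translation":[0.028,0.035,0.04],"twist":0},{"translation":[0.033,0.042,0.05],"twist":0},{"translation":[0.033,0.042,0.05],"twist":0},{"translation":[0.033,0.042,0.05],"twist":0}]' 
python3 -c "
from h import *
go(504.1,-167.4,31,-90)"
```

```text
time_s: 38.2
ee_pos: [503.1, -167.5, 131.0]
orientation: [1.0, -0.001, -0.0, -0.0]
force: [-0.3, -0.1, 0.8]
width: 0.999
gripper_force: 0.0
t=38.2 tcp [ 503.1 -167.5  131. ] yang -90.1 tilt -1.000 F [-0.3 -0.1  0.8] w 1.00 gf 0.0 j6 1.03
  shift [ 0.0011 -0.      0.1   ] twist -0.1
```

```bash
python3 -m inch '[{"translation":[0.001,0,0.015],"twist":0},{"translation":[0.001,0,0.035],"twist":0},{"translation":[0.001,0,0.055],"twist":0},{"translation":[0.001,0,0.07],"twist":0},{"translation":[0.001,0,0.08],"twist":0}]' >/dev/null
python3 -m inch '[{"translation":[0,0,0.007],"twist":0},{"translation":[0,0,0.013],"twist":0},{"translation":[0,0,0.018],"twist":0},{"translation":[0,0,0.019],"twist":0},{"translation":[0,0,0.019],"twist":0}]'
python3 -m inch '[{"translation":[0,0,0],"twist":0},{"translation":[0,0,0],"twist":0},{"translation":[0,0,0],"twist":0},{"translation":[0,0,0],"twist":0},{"translation":[0,0,0],"twist":0}]' -1 20
python3 -m inch '[{"translation":[0,0,0],"twist":0},{"translation":[0,0,0],"twist":0},{"translation":[0,0,0],"twist":0},{"translation":[0,0,0],"twist":0},{"translation":[0,0,0],"twist":0}]'
python3 -m inch '[{"translation":[0,0,-0.01],"twist":0},{"translation":[0,0,-0.025],"twist":0},{"translation":[0,0,-0.045],"twist":0},{"translation":[0,0,-0.065],"twist":0},{"translation":[0,0,-0.08],"twist":0}]'
python3 -c "
from h import *
go(549.6,172.4,112,-90)"
```

```text
time_s: 39.03
ee_pos: [504.5, -167.9, 32.0]
orientation: [1.0, -0.001, 0.0, 0.0]
force: [0.0, -0.3, 0.3]
width: 1.002
gripper_force: 0.0
time_s: 39.45
ee_pos: [504.5, -168.0, 31.9]
orientation: [1.0, -0.002, 0.0, 0.0]
force: [-0.7, -0.1, -0.1]
width: 0.645
gripper_force: 0.0
time_s: 39.87
ee_pos: [504.5, -168.0, 31.9]
orientation: [1.0, -0.002, 0.0, 0.0]
force: [0.1, -0.2, 2.2]
width: 0.628
gripper_force: 20.0
time_s: 40.28
ee_pos: [504.5, -167.9, 113.6]
orientation: [1.0, -0.002, 0.0, 0.0]
force: [0.9, -0.6, -1.6]
width: 0.629
gripper_force: 20.0
t=40.3 tcp [ 504.5 -167.9  113.6] yang -90.2 tilt -1.000 F [ 0.9 -0.6 -1.6] w 0.63 gf 20.0 j6 1.03
  shift [ 0.0441 -0.3405  0.0015] twist -0.2
```

```bash
python3 -m inch '[{"translation":[0.002,-0.015,0],"twist":0},{"translation":[0.006,-0.043,0],"twist":0},{"translation":[0.01,-0.075,0],"twist":0},{"translation":[0.013,-0.105,0],"twist":0},{"translation":[0.017,-0.135,0],"twist":0}]' >/dev/null
python3 -m inch '[{"translation":[0.004,-0.032,0],"twist":0},{"translation":[0.008,-0.064,0],"twist":0},{"translation":[0.012,-0.095,0],"twist":0},{"translation":[0.015,-0.12,0],"twist":0},{"translation":[0.018,-0.145,0],"twist":0}]' >/dev/null
python3 -m inch '[{"translation":[0.003,-0.02,0],"twist":0},{"translation":[0.006,-0.038,0],"twist":0},{"translation":[0.008,-0.05,0],"twist":0},{"translation":[0.009,-0.058,0],"twist":0},{"translation":[0.009,-0.06,0],"twist":0}]' >/dev/null
python3 -m inch '[{"translation":[0,0,0],"twist":0},{"translation":[0,0,0.01],"twist":0},{"translation":[0,0,0.022],"twist":0},{"translation":[0,0,0.034],"twist":0},{"translation":[0,0,0.045],"twist":0}]' >/dev/null
python3 -m inch '[{"translation":[0,0,0.008],"twist":0},{"translation":[0,0,0.016],"twist":0},{"translation":[0,0,0.022],"twist":0},{"translation":[0,0,0.026],"twist":0},{"translation":[0,0,0.028],"twist":0}]' 
python3 -c "
from h import *
go(549.6,172.4,38,-90)"
```

```text
time_s: 42.37
ee_pos: [549.4, 171.7, 38.2]
orientation: [1.0, -0.002, -0.0, 0.0]
force: [-0.4, -0.4, -1.6]
width: 0.627
gripper_force: 20.0
t=42.4 tcp [549.4 171.7  38.2] yang -90.2 tilt -1.000 F [-0.4 -0.4 -1.6] w 0.63 gf 20.0 j6 1.67
  shift [ 0.0002 -0.0007  0.0002] twist -0.2
```

```bash
python3 -m inch '[{"translation":[0,0,0.001],"twist":0},{"translation":[0,0,0.002],"twist":0},{"translation":[0,0,0.002],"twist":0},{"translation":[0,0,0.002],"twist":0},{"translation":[0,0,0.002],"twist":0}]' 
python3 -m inch '[{"translation":[0,0,0],"twist":0},{"translation":[0,0,0],"twist":0},{"translation":[0,0,0],"twist":0},{"translation":[0,0,0],"twist":0},{"translation":[0,0,0],"twist":0}]' 0.5
python3 -m inch '[{"translation":[0,0,-0.01],"twist":0},{"translation":[0,0,-0.03],"twist":0},{"translation":[0,0,-0.05],"twist":0},{"translation":[0,0,-0.07],"twist":0},{"translation":[0,0,-0.095],"twist":0}]' >/dev/null
python3 -m inch '[{"translation":[-0.01,0.03,0],"twist":0},{"translation":[-0.018,0.065,0],"twist":0},{"translation":[-0.026,0.1,0],"twist":0},{"translation":[-0.034,0.135,0],"twist":0},{"translation":[-0.043,0.17,0],"twist":0}]' 1 >/dev/null
python3 -m inch '[{"translation":[-0.008,0.03,0],"twist":0},{"translation":[-0.016,0.065,0],"twist":0},{"translation":[-0.025,0.1,0],"twist":0},{"translation":[-0.033,0.135,0],"twist":0},{"translation":[-0.042,0.17,0],"twist":0}]' >/dev/null
python3 -m inch '[{"translation":[-0.008,0.03,0],"twist":0},{"translation":[-0.016,0.06,0],"twist":0},{"translation":[-0.022,0.085,0],"twist":0},{"translation":[-0.027,0.105,0],"twist":0},{"translation":[-0.029,0.115,0],"twist":0}]' >/dev/null
python3 -m inch '[{"translation":[0,0,0],"twist":0},{"translation":[0,0,0],"twist":0},{"translation":[0,0,0],"twist":0},{"translation":[0,0,0],"twist":0},{"translation":[0,0,0],"twist":0}]' 
python3 -c "
from h import *
go(435.2,-283.7,31,-90)
T=snap('top');np.save('top8.npy',T,allow_pickle=True)
cv2.imwrite('pics/t8.png',cv2.resize(T['pixels'][130:310,220:480],None,fx=3,fy=3,interpolation=cv2.INTER_CUBIC))"
```

```text
time_s: 42.78
ee_pos: [549.6, 171.8, 37.9]
orientation: [1.0, -0.001, 0.001, 0.0]
force: [-3.6, -0.5, 5.7]
width: 0.631
gripper_force: 20.0
time_s: 43.2
ee_pos: [549.6, 171.9, 36.8]
orientation: [1.0, -0.002, 0.0, -0.0]
force: [0.4, -0.5, 0.8]
width: 0.75
gripper_force: 0.0
time_s: 45.28
ee_pos: [434.4, -281.8, 131.9]
orientation: [1.0, -0.001, -0.0, -0.0]
force: [-0.6, -0.3, -0.3]
width: 1.001
gripper_force: 0.0
t=45.3 tcp [ 434.4 -281.8  131.9] yang -90.1 tilt -1.000 F [-0.6 -0.3 -0.3] w 1.00 gf 0.0 j6 0.77
  shift [0.0008 0.0019 0.1009] twist -0.1
```

View pics/t8.png

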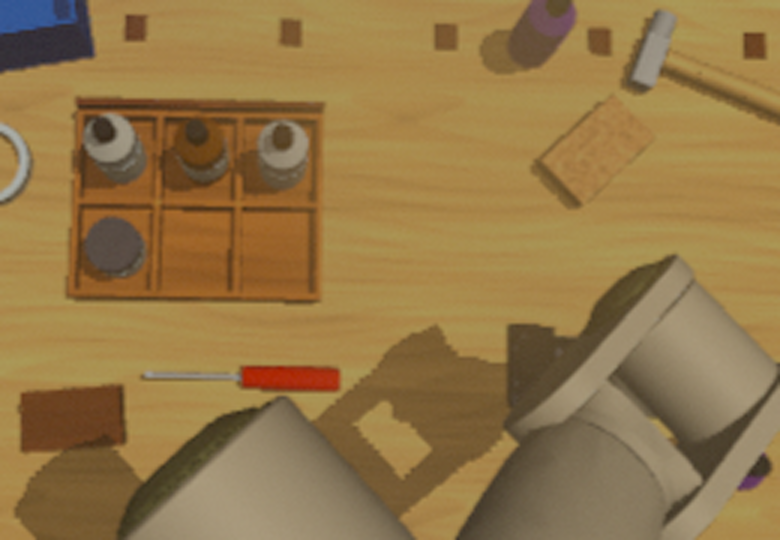

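The first tin stands in the left front bay at crop (115,246).

```bash
python3 -m inch '[{"translation":[0.001,0.002,0.015],"twist":0},{"translation":[0.001,0.002,0.035],"twist":0},{"translation":[0.001,0.002,0.055],"twist":0},{"translation":[0.001,0.002,0.07],"twist":0},{"translation":[0.001,0.002,0.08],"twist":0}]' >/dev/null
python3 -m inch '[{"translation":[0,0,0.007],"twist":0},{"translation":[0,0,0.013],"twist":0},{"translation":[0,0,0.018],"twist":0},{"translation":[0,0,0.02],"twist":0},{"translation":[0,0,0.02],"twist":0}]'
python3 -m inch '[{"translation":[0,0,0],"twist":0},{"translation":[0,0,0],"twist":0},{"translation":[0,0,0],"twist":0},{"translation":[0,0,0],"twist":0},{"translation":[0,0,0],"twist":0}]' -1 20
python3 -m inch '[{"translation":[0,0,0],"twist":0},{"translation":[0,0,0],"twist":0},{"translation":[0,0,0],"twist":0},{"translation":[0,0,0],"twist":0},{"translation":[0,0,0],"twist":0}]'
python3 -m inch '[{"translation":[0,0,-0.01],"twist":0},{"translation":[0,0,-0.025],"twist":0},{"translation":[0,0,-0.045],"twist":0},{"translation":[0,0,-0.065],"twist":0},{"translation":[0,0,-0.08],"twist":0}]'
python3 -c "
from h import *
go(550.2,88.4,112,-90)"
```

```text
time_s: 46.17
ee_pos: [435.1, -284.8, 31.7]
orientation: [1.0, -0.002, 0.0, 0.0]
force: [-0.1, -1.4, 1.3]
width: 0.997
gripper_force: 0.0
time_s: 46.58
ee_pos: [435.1, -284.8, 31.9]
orientation: [1.0, -0.002, 0.0, 0.0]
force: [0.6, -0.2, 1.1]
width: 0.644
gripper_force: 0.0
time_s: 47.0
ee_pos: [435.1, -284.8, 31.9]
orientation: [1.0, -0.002, 0.0, 0.0]
force: [-1.0, 0.7, 4.3]
width: 0.628
gripper_force: 20.0
time_s: 47.42
ee_pos: [435.1, -284.7, 113.6]
orientation: [1.0, -0.002, 0.0, 0.0]
force: [-0.3, -0.3, -1.8]
width: 0.627
gripper_force: 20.0
t=47.4 tcp [ 435.1 -284.7  113.6] yang -90.2 tilt -1.000 F [-0.3 -0.3 -1.8] w 0.63 gf 20.0 j6 0.77
  shift [ 0.114  -0.3735  0.0014] twist -0.2
```

```bash
python3 -m inch '[{"translation":[0.005,-0.015,0],"twist":0},{"translation":[0.013,-0.044,0],"twist":0},{"translation":[0.023,-0.075,0],"twist":0},{"translation":[0.033,-0.108,0],"twist":0},{"translation":[0.043,-0.14,0],"twist":0}]' >/dev/null
python3 -m inch '[{"translation":[0.01,-0.032,0],"twist":0},{"translation":[0.02,-0.064,0],"twist":0},{"translation":[0.029,-0.095,0],"twist":0},{"translation":[0.038,-0.124,0],"twist":0},{"translation":[0.045,-0.148,0],"twist":0}]' >/dev/null
python3 -m inch '[{"translation":[0.008,-0.025,0],"twist":0},{"translation":[0.014,-0.047,0],"twist":0},{"translation":[0.02,-0.067,0],"twist":0},{"translation":[0.024,-0.08,0],"twist":0},{"translation":[0.026,-0.085,0],"twist":0}]' >/dev/null
python3 -m inch '[{"translation":[0,0,0],"twist":0},{"translation":[0,0,0.01],"twist":0},{"translation":[0,0,0.022],"twist":0},{"translation":[0,0,0.034],"twist":0},{"translation":[0,0,0.045],"twist":0}]' >/dev/null
python3 -m inch '[{"translation":[0,0,0.008],"twist":0},{"translation":[0,0,0.016],"twist":0},{"translation":[0,0,0.022],"twist":0},{"translation":[0,0,0.026],"twist":0},{"translation":[0,0,0.028],"twist":0}]' 
python3 -m inch '[{"translation":[0,0,0.001],"twist":0},{"translation":[0,0,0.002],"twist":0},{"translation":[0,0,0.002],"twist":0},{"translation":[0,0,0.002],"twist":0},{"translation":[0,0,0.002],"twist":0}]' 
python3 -c "
from h import *
go(550.2,88.4,38,-90)"
```

```text
time_s: 49.5
ee_pos: [550.1, 87.7, 38.2]
orientation: [1.0, -0.002, -0.0, 0.0]
force: [0.5, -0.8, -2.4]
width: 0.628
gripper_force: 20.0
time_s: 49.92
ee_pos: [550.3, 87.8, 37.9]
orientation: [1.0, -0.001, 0.0, 0.0]
force: [-3.8, -1.5, 6.5]
width: 0.631
gripper_force: 20.0
t=49.9 tcp [550.3  87.8  37.9] yang -90.2 tilt -1.000 F [-3.8 -1.5  6.5] w 0.63 gf 20.0 j6 1.52
  shift [-0.0001 -0.0006 -0.0001] twist -0.2
```

```bash
python3 -m inch '[{"translation":[0,0,0],"twist":0},{"translation":[0,0,0],"twist":0},{"translation":[0,0,0],"twist":0},{"translation":[0,0,0],"twist":0},{"translation":[0,0,0],"twist":0}]' 0.5
python3 -m inch '[{"translation":[0,0,-0.01],"twist":0},{"translation":[0,0,-0.03],"twist":0},{"translation":[0,0,-0.05],"twist":0},{"translation":[0,0,-0.07],"twist":0},{"translation":[0,0,-0.095],"twist":0}]' >/dev/null
python3 -m inch '[{"translation":[-0.004,0.03,0],"twist":0},{"translation":[-0.008,0.065,0],"twist":0},{"translation":[-0.012,0.1,0],"twist":0},{"translation":[-0.017,0.135,0],"twist":0},{"translation":[-0.022,0.175,0],"twist":0}]' 1 >/dev/null
python3 -m inch '[{"translation":[-0.004,0.035,0],"twist":0},{"translation":[-0.008,0.07,0],"twist":0},{"translation":[-0.013,0.108,0],"twist":0},{"translation":[-0.018,0.145,0],"twist":0},{"translation":[-0.022,0.18,0],"twist":0}]' >/dev/null
python3 -m inch '[{"translation":[-0.004,0.035,0],"twist":0},{"translation":[-0.008,0.07,0],"twist":0},{"translation":[-0.012,0.1,0],"twist":0},{"translation":[-0.015,0.125,0],"twist":0},{"translation":[-0.017,0.14,0],"twist":0}]' >/dev/null
python3 -m inch '[{"translation":[0,0,0],"twist":0},{"translation":[0,0,0],"twist":0},{"translation":[0,0,0],"twist":0},{"translation":[0,0,0],"twist":0},{"translation":[0,0,0],"twist":0}]' 
python3 -c "
from h import *
go(489.5,-408,31,-90)
S=snap('scene');p=proj(S,[489.5,-408,60]).round().astype(int);a,b=S['pixels'],ld('scene0')['pixels']
w=np.s_[p[1]-6:p[1]+22,p[0]-14:p[0]+14];print(p,np.abs(a[w].astype(int)-b[w]).mean())"
```

```text
time_s: 50.33
ee_pos: [550.3, 87.9, 36.8]
orientation: [1.0, -0.002, 0.0, 0.0]
force: [-1.2, 0.6, -0.7]
width: 0.752
gripper_force: 0.0
time_s: 52.42
ee_pos: [488.1, -405.8, 132.1]
orientation: [1.0, -0.001, 0.0, -0.0]
force: [-0.4, 0.2, -0.0]
width: 1.002
gripper_force: 0.0
t=52.4 tcp [ 488.1 -405.8  132.1] yang -90.1 tilt -1.000 F [-0.4  0.2 -0. ] w 1.00 gf 0.0 j6 0.69
  shift [0.0014 0.0022 0.1011] twist -0.1
[229 174] 7.819302721088436
```

```bash
python3 -m inch '[{"translation":[0.001,0.002,0.015],"twist":0},{"translation":[0.001,0.002,0.035],"twist":0},{"translation":[0.001,0.002,0.055],"twist":0},{"translation":[0.001,0.002,0.07],"twist":0},{"translation":[0.001,0.002,0.08],"twist":0}]' >/dev/null
python3 -m inch '[{"translation":[0,0,0.007],"twist":0},{"translation":[0,0,0.013],"twist":0},{"translation":[0,0,0.018],"twist":0},{"translation":[0,0,0.02],"twist":0},{"translation":[0,0,0.02],"twist":0}]'
python3 -m inch '[{"translation":[0,0,0],"twist":0},{"translation":[0,0,0],"twist":0},{"translation":[0,0,0],"twist":0},{"translation":[0,0,0],"twist":0},{"translation":[0,0,0],"twist":0}]' -1 20
python3 -m inch '[{"translation":[0,0,0],"twist":0},{"translation":[0,0,0],"twist":0},{"translation":[0,0,0],"twist":0},{"translation":[0,0,0],"twist":0},{"translation":[0,0,0],"twist":0}]'
python3 -m inch '[{"translation":[0,0,-0.01],"twist":0},{"translation":[0,0,-0.025],"twist":0},{"translation":[0,0,-0.045],"twist":0},{"translation":[0,0,-0.065],"twist":0},{"translation":[0,0,-0.08],"twist":0}]'
python3 -c "
from h import *
go(550.9,4.4,112,-90)"
```

```text
time_s: 53.3
ee_pos: [488.7, -408.9, 31.8]
orientation: [1.0, -0.001, 0.0, 0.0]
force: [0.1, 0.1, -0.2]
width: 1.006
gripper_force: 0.0
time_s: 53.72
ee_pos: [488.7, -409.0, 32.0]
orientation: [1.0, -0.002, 0.0, 0.0]
force: [0.4, -3.3, 0.4]
width: 0.645
gripper_force: 2.0
time_s: 54.13
ee_pos: [488.7, -409.0, 32.0]
orientation: [1.0, -0.002, 0.0, 0.0]
force: [-0.6, 0.6, 2.9]
width: 0.632
gripper_force: 20.0
time_s: 54.55
ee_pos: [488.7, -408.8, 113.6]
orientation: [1.0, -0.001, 0.0, 0.0]
force: [0.2, -0.1, -2.1]
width: 0.629
gripper_force: 20.0
t=54.5 tcp [ 488.7 -408.8  113.6] yang -90.2 tilt -1.000 F [ 0.2 -0.1 -2.1] w 0.63 gf 20.0 j6 0.69
  shift [ 0.0609 -0.4134  0.0014] twist -0.2
```

```bash
python3 -m inch '[{"translation":[0.002,-0.015,0],"twist":0},{"translation":[0.007,-0.045,0],"twist":0},{"translation":[0.012,-0.08,0],"twist":0},{"translation":[0.017,-0.115,0],"twist":0},{"translation":[0.022,-0.15,0],"twist":0}]' >/dev/null
python3 -m inch '[{"translation":[0.005,-0.035,0],"twist":0},{"translation":[0.01,-0.07,0],"twist":0},{"translation":[0.015,-0.105,0],"twist":0},{"translation":[0.02,-0.138,0],"twist":0},{"translation":[0.025,-0.168,0],"twist":0}]' >/dev/null
python3 -m inch '[{"translation":[0.004,-0.028,0],"twist":0},{"translation":[0.008,-0.053,0],"twist":0},{"translation":[0.011,-0.074,0],"twist":0},{"translation":[0.013,-0.089,0],"twist":0},{"translation":[0.014,-0.095,0],"twist":0}]' >/dev/null
python3 -m inch '[{"translation":[0,0,0],"twist":0},{"translation":[0,0,0.01],"twist":0},{"translation":[0,0,0.022],"twist":0},{"translation":[0,0,0.034],"twist":0},{"translation":[0,0,0.045],"twist":0}]' >/dev/null
python3 -m inch '[{"translation":[0,0,0.008],"twist":0},{"translation":[0,0,0.016],"twist":0},{"translation":[0,0,0.022],"twist":0},{"translation":[0,0,0.026],"twist":0},{"translation":[0,0,0.028],"twist":0}]' 
python3 -m inch '[{"translation":[0,0,0.001],"twist":0},{"translation":[0,0,0.002],"twist":0},{"translation":[0,0,0.002],"twist":0},{"translation":[0,0,0.002],"twist":0},{"translation":[0,0,0.002],"twist":0}]' 
python3 -m inch '[{"translation":[0,0,0],"twist":0},{"translation":[0,0,0],"twist":0},{"translation":[0,0,0],"twist":0},{"translation":[0,0,0],"twist":0},{"translation":[0,0,0],"twist":0}]' 0.5
python3 -m inch '[{"translation":[0,0,-0.01],"twist":0},{"translation":[0,0,-0.03],"twist":0},{"translation":[0,0,-0.06],"twist":0},{"translation":[0,0,-0.09],"twist":0},{"translation":[0,0,-0.13],"twist":0}]' >/dev/null
python3 -m inch '[{"translation":[-0.03,0.03,0],"twist":0},{"translation":[-0.06,0.06,0],"twist":0},{"translation":[-0.09,0.09,0],"twist":0},{"translation":[-0.12,0.12,0],"twist":0},{"translation":[-0.14,0.14,0],"twist":0}]' >/dev/null
python3 -m inch '[{"translation":[0,0.02,0],"twist":0},{"translation":[0,0.04,0],"twist":0},{"translation":[0,0.05,0],"twist":0},{"translation":[0,0.05,0],"twist":0},{"translation":[0,0.05,0],"twist":0}]'
python3 -c "
from h import *
T=snap('top');S=snap('scene')
a=cv2.resize(T['pixels'][145:305,85:345],(520,320));b=cv2.resize(S['pixels'][120:280,300:560],(520,320)) 
cv2.imwrite('pics/end.png',cv2.resize(np.vstack([a,b]),None,fx=.93,fy=.93))"
```

```text
time_s: 56.63
ee_pos: [550.9, 3.7, 38.2]
orientation: [1.0, -0.002, -0.0, -0.0]
force: [0.4, -0.3, -3.6]
width: 0.63
gripper_force: 20.0
time_s: 57.05
ee_pos: [551.0, 3.8, 37.9]
orientation: [1.0, -0.001, 0.0, 0.0]
force: [-3.3, -1.3, 6.2]
width: 0.627
gripper_force: 20.0
time_s: 57.47
ee_pos: [551.1, 3.9, 36.8]
orientation: [1.0, -0.002, 0.0, 0.0]
force: [-0.1, -0.1, 0.3]
width: 0.751
gripper_force: 0.0
time_s: 58.72
ee_pos: [410.4, -185.3, 166.8]
orientation: [1.0, -0.002, -0.0, -0.0]
force: [-0.2, 0.2, 0.2]
width: 0.749
gripper_force: 0.0
```

View pics/end.png

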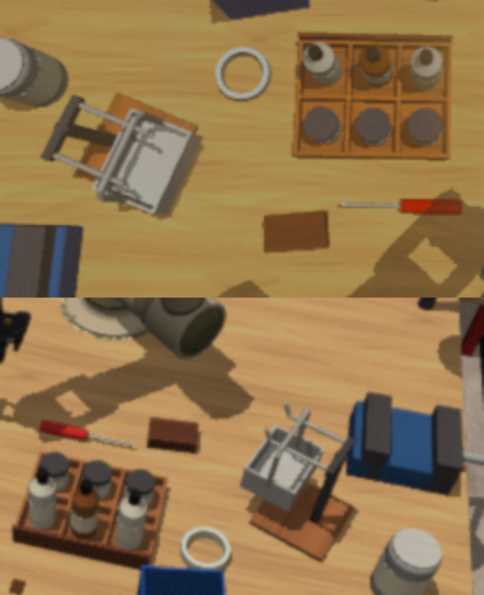

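The basket hangs on both prongs. The three bottles fill the back row and the three tins the front row, with the arm clear.

```bash
python3 -c "
from plant import robot
print(robot.job_done())"
```

```text
the job is handed in; nothing more can be done
None
```

I handed the job in at about 59 s: the basket hangs on both prongs, the three bottles (two grey, one brown) stand in the back row, the three tins stand in the front row, and the last pictures show all of it in place; no verdict came back.

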